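# Fit a flanged sleeve over the spindle of an assembly stand

## Task

Take the flanged metal sleeve off its rail rest, stand it up on its flange on the open bench and let go of it, then take it up again (the stand's tall side plates want a hand from straight above) and slide it, flange first, over the upright spindle of the assembly stand. Lower it gently in the hand, without letting it drop, until the flange is fully home on the spindle's shoulder, and let go. Leave the other things on the bench where they are.

Things in the scene. Friction and masses are not known exactly. Their poses are not given: they have to be found in the camera images.
- sleeve: Aluminium tube with a round flange at one end, open right through, about 0.35 kg. Length 100 mm in all, outside diameter 50, bore 33; flange 72 mm across, 10 thick. Origin: on the axis in the flange's outer face; z runs along the tube from flange to plain end (z = 100 mm); balance point about z = 43 mm. Starts lying level on the rest, axis about 47 mm above the bench.
- rest: Rest fixed to the bench: base plate 90 x 70 x 8 mm with two round rails (12 mm thick, 76 long, 32 apart, tops 27 mm above the bench) that carry the tube from beneath, leaving both its sides free. Origin: centre of underside. x runs along the rails; the flange hangs beyond the +x end, the sleeve's plain end points to -x.
- stand: Stand fixed to the bench: steel base 150 x 150 x 12 mm, upright spindle in the middle between two grey side plates. Origin: centre of underside. Plates: inner faces at y = -60 and +60 mm, 8 mm thick, x = -55 to +55 mm, tops 150 mm above the bench; open towards +x and -x.
- shoulder (a point): Point on the spindle's axis at the top of its round shoulder (56 mm across), 40 mm above the bench; axes as the stand's. The spindle above it is 30 mm in diameter, its top 150 mm above the bench, the last 10 mm tapering to 20 mm diameter. The sleeve's origin must come here, its z up.
- tumbler: Bystander: loose black drinking tumbler, standing, 76 mm in diameter at the rim, 160 mm tall. Origin: centre of its underside.
- housing: Bystander: loose dark steel cup-shaped housing, 80 mm in diameter and 36 mm high, with a straight round handle 28 mm thick that reaches to x = 136 mm. Origin: centre of the cup's underside; x along the handle.
- bolt: Bystander: loose large hex bolt with a nut, lying, 143 mm long, 36 mm across the flats. Origin: about the middle of its length, on the bench; x along the bolt.
- case: Bystander: loose black rounded case 100 x 50 x 45 mm, long side along x. Origin: centre of its underside.
Mind the look-alikes: they are no part of the job. Of the things like the sleeve, leave any that is pink; of the rest the larger one is meant. There is more than one size of the stand; the job needs the smaller.

How it is judged:
By the outcome, as a careful person would: the job done as asked, in the order asked, and still so for the second after the job is handed in, with the robot touching nothing.
It also fails if it takes over 72 s, if anything falls off the work surface, if the arm or the gripper's body presses on something with over 40 N, if the wrist force passes 120 N, or if a joint passes its speed limit or range.

## Robot

A 6-joint arm with a two-finger parallel gripper is mounted at the origin on the work surface. World frame = base frame: x ahead of the robot, y to its left, z up, the work surface at z = 0. Lengths are in mm, angles in rad, forces in N, time in s.
With the tool pointing down it reaches from about 325 to 1000 mm from the base axis. Payload 5.1 kg.
Tool frame: the origin (TCP) lies on the front face of the gripper's body, between the roots of the fingers; the fingertips stand 73 mm ahead of it and the grasp point (between the pads) lies 54 mm ahead of it; x points along the fingers, z is the direction in which the jaws open and shut, and the axes are right-handed (so a half turn about x gives the same grasp; the last joint's range is limited). The gripper opens to 85 mm and grips with 20 to 120 N. Pads are 22 mm wide; open, the fingers measure 114 mm over their backs; the gripper's body (76 mm by 85 mm) begins 54 mm behind the grasp point. The pads swing forward as they close: fully open they stand 13 mm farther back than shut.
Start: joints at [1.222, 0.124, 1.65, -0, 1.367, -0.083], TCP at [170.765, 627.156, 303.922] pointing down, gripper open.
Joint ranges: [-2.61, 2.61], [-1.02, 2.33], [0.03, 2.71], [-1.35, 4.49], [0.32, 2.68], [-2.91, 2.91]. Speed limits (rad/s): [2.57, 2.57, 3.14, 3.14, 3.14, 3.14].

## Interface

Orientations are given as a unit quaternion [x, y, z, w].
In Python, from plant import get_obs, capture, get_calibration, finish_job gives the robot as it stands.
- The arm moves only by the shell command python3 -m handwheel 'ROWS' [FORCE]. ROWS is JSON, one flat list of numbers, 7 for each row, row after row: the shift along the tool's x, y, z in mm, then the turn, a rotation vector about the tool's x, y, z in rad, then the opening, from -1 (shut) to 1 (fully open). A call has 1 to 5 rows; each row shifts and turns the commanded pose from where the row before left it, along the tool's axes as they then stand; what a row does not reach is not made up. A row lasts 1/10 s, in which the tool goes at most 50 mm and 8.59 degrees, less where a joint would pass 70% of its speed; a pose out of reach is approached as far as the arm can. A call is refused whole if a number of a shift passes 50 or a number of a turn 0.15, either way. A call with a gripper value outside its range is refused whole. The fingers move at their own pace and stop on an object; FORCE is the grip in N (left out, the last holds). Time passes only in rows, so rows that do not move let the fingers close. It gives the time, the measured TCP pose, the force and the opening at its end, in the units of the state.
- get_obs(): the state, without advancing time (a new reading comes with each control period).
- capture(name): name is "scene" or "top" or "wrist"; returns the picture (480x640x3 uint8, blue, green, red); there is no depth.
- get_calibration(name): a dict with "vfov" (degrees; the focal length in pixels is half the picture's height over the tangent of half this angle, whatever the lens; pixels are square), "cx", "cy" (the principal point, pixels), "distortion" ([k1, k2, p1, p2, k3] as OpenCV has them; the pictures are not rectified), "cam_to_world" (4x4, takes a point from camera to world coordinates); the wrist camera has in their place "hand_eye" (4x4, takes a point from camera to tool coordinates, whose origin is the TCP and whose axes are the tool frame's). Camera axes: x right, y up, looking along -z (the intrinsics and any distortion apply to the point x, -y, -z); pixel columns grow to the right and rows downward; lengths in mm; the calibration is good to about 2 mm. A picture is of the moment at which its call begins: read the wrist's pose just before it. get_calibration takes no time and is no camera call.
- finish_job(): hands the job in, once; it reports no verdict.
The state is a dict: "time": time; "joint_pos": joint angles; "joint_velocities": joint speeds; "tau": joint torques, N m; "tool_pos": TCP position; "tool_rot": TCP orientation; "wrist_force": force on the tool from outside, world axes, zero at the start; "moment": the same for the moment, N m; "finger_gap": finger opening in mm.
Only numpy, scipy, OpenCV 4.12 (cv2) and the standard library are available. Lean on these libraries where they do the work, as an engineer would, in place of code of your own. Each camera call takes 0.05 s, during which the arm holds its last target.

## Working session

There is one attempt and no reset: what is moved stays moved. The work goes in short steps, Python scripts to look and compute and a shell command to move; the robot and the scene stay as the last step left them, time stands still between calls to the robot, and variables do not carry over. Pictures are saved under pics/ and viewed, and the job is handed in when it is done.

```bash
ls; mkdir -p pics
python3 - <<'E'
from plant import *
import cv2,json
for n in ("scene","top","wrist"):
    print(n,get_calibration(n))
    cv2.imwrite(f"pics/{n}0.png",capture(n))
print(get_obs())
E
```

```text
pics
scene {'vfov': 48.82166810351858, 'cx': 325.0861827045925, 'cy': 239.51461013855402, 'distortion': array([-0.04413194,  0.        ,  0.        ,  0.        ,  0.        ]), 'cam_to_world': array([[-4.59311703e-01, -6.51575806e-01,  6.03723222e-01,
         1.16222093e+03],
       [ 8.88275160e-01, -3.36928113e-01,  3.12164519e-01,
         3.21676215e+02],
       [ 1.24774141e-05,  6.79653158e-01,  7.33533629e-01,
         8.58093833e+02],
       [ 0.00000000e+00,  0.00000000e+00,  0.00000000e+00,
         1.00000000e+00]])}
top {'vfov': 55.328698620540536, 'cx': 329.79555319243286, 'cy': 241.01216896447593, 'distortion': array([0.0310925, 0.       , 0.       , 0.       , 0.       ]), 'cam_to_world': array([[-4.86552616e-02,  9.71420901e-01, -2.32323262e-01,
         2.48583976e+02],
       [-9.98813770e-01, -4.77697771e-02,  9.43937032e-03,
         3.28277004e+00],
       [-1.92842883e-03,  2.32506948e-01,  9.72592823e-01,
         1.24129809e+03],
       [ 0.00000000e+00,  0.00000000e+00,  0.00000000e+00,
         1.00000000e+00]])}
wrist {'vfov': 59.950579260631706, 'cx': 31
[... 483 characters left out ...]
}
{'time': 0.15, 'joint_pos': array([ 1.22242995e+00,  1.24385680e-01,  1.65138081e+00, -3.92734259e-05,
        1.36748007e+00, -8.26011869e-02]), 'joint_velocities': array([ 6.68375207e-05, -2.42502122e-03, -2.61120108e-03,  1.44029254e-03,
       -2.36091086e-03,  7.50318258e-04]), 'tau': array([ 9.37700752e-04, -4.24233770e+01, -3.66011131e+01, -5.52029292e-05,
        4.59434246e-03,  1.81438685e-05]), 'tool_pos': array([170.63465266, 626.8319754 , 302.90350593]), 'tool_rot': array([-0.42967515,  0.56232107,  0.42902125,  0.56135109]), 'wrist_force': array([ 0.52138605, -0.18044026, -0.22228829]), 'moment': array([-0.01806081, -0.0127018 ,  0.02091841]), 'finger_gap': 85.38421220704029}
```

View pics/scene0.png

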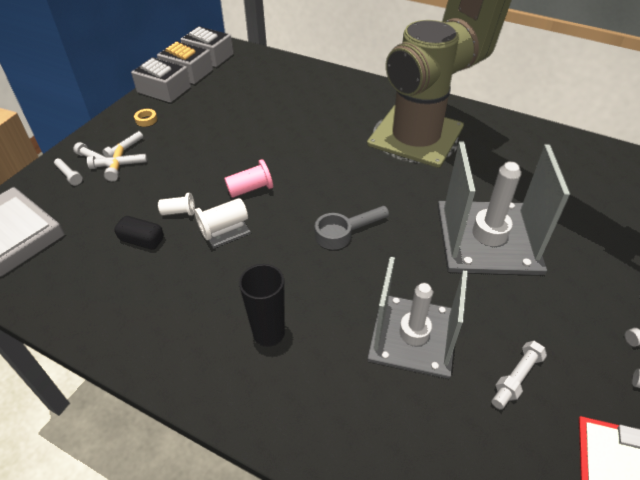

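View pics/top0.png

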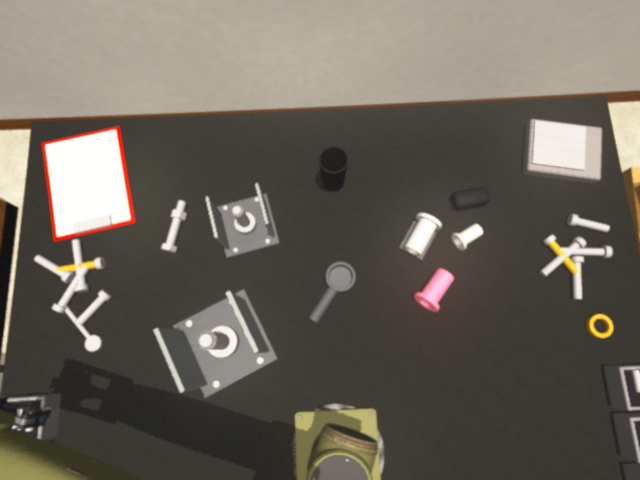

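View pics/wrist0.png

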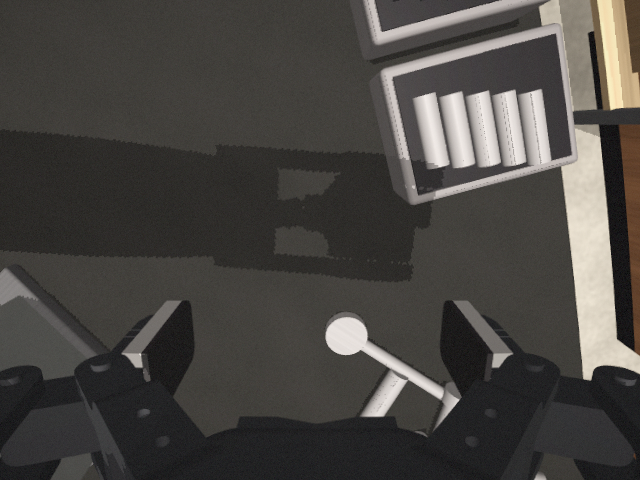

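The scene shows three sleeve-like things. In the top view they are pink (434,290), a small white one (467,235), and a larger white one on a rest (422,235). There are two stands, a small one at (243,222) and a large one at (215,343). The white one on the rest and the small stand fit the description, and I'll confirm both in crops.

```bash
cat > h.py <<'E'
import numpy as np, cv2
from plant import *
from scipy.spatial.transform import Rotation as R
F=np.diag([1,-1,-1.])
def cam(n,obs=None):
    c=get_calibration(n)
    f=240/np.tan(np.radians(c['vfov']/2))
    K=np.array([[f,0,c['cx']],[0,f,c['cy']],[0,0,1]])
    if n=='wrist':
        T=np.eye(4);T[:3,:3]=R.from_quat(obs['tool_rot']).as_matrix();T[:3,3]=obs['tool_pos']
        T=T@c['hand_eye']
    else: T=c['cam_to_world']
    return K,c['distortion'],T
def ray(C,uv):
    K,d,T=C
    p=cv2.undistortPoints(np.array(uv,float).reshape(-1,1,2),K,d)[:,0]
    v=np.c_[p[:,0],-p[:,1],-np.ones(len(p))]
    return T[:3,3],v@T[:3,:3].T
def plane(C,uv,z):
    o,v=ray(C,uv); s=(z-o[2])/v[:,2]; return o+v*s[:,None]
def proj(C,X):
    K,d,T=C
    Y=(np.array(X,float).reshape(-1,3)-T[:3,3])@T[:3,:3]
    Y=Y@F
    return cv2.projectPoints(Y,np.zeros(3),np.zeros(3),K,d)[0][:,0]
def tri(cs,uvs):
    A=np.zeros((3,3));b=np.zeros(3)
    for C,uv in zip(cs,uvs):
        o,v=ray(C,[uv]);v=v[0]/np.linalg.norm(v);P=np.eye(3)-np.outer(v,v);A+=P;b+=P@o
    return np.linalg.solve(A,b)
E
python3 - <<'E'
import cv2,numpy as np
t=cv2.imread('pics/top0.png');s=cv2.imread('pics/scene0.png')
def c(im,x,y,w,h,k):return cv2.resize(im[y:y+h,x:x+w],None,fx=k,fy=k,interpolation=cv2.INTER_CUBIC)
a=c(t,380,190,120,130,3.0)[:390,:360];a=cv2.resize(a,(400,300))
b=c(t,190,170,100,75,4)
d=c(s,150,160,133,100,3)[:300,:400]
e=c(s,350,260,133,100,3)[:300,:400]
a=c(t,390,190,133,100,3)[:300,:400]
z=lambda i:cv2.resize(i,(400,300))
cv2.imwrite('pics/crops.png',np.vstack([np.hstack([z(a),z(b)]),np.hstack([z(d),z(e)])]))
E
```

```text
(no output)
```

View pics/crops.png

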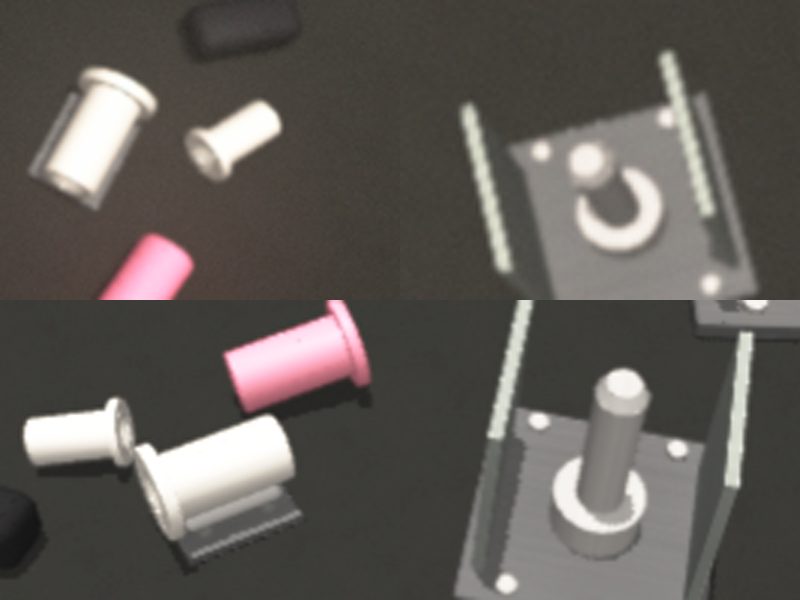

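The crops confirm it: the larger white sleeve lies on the rest with its flange up-right in the top view, and the smaller stand has its plates left and right of the spindle. Next I'll measure.

Run:
```python
from h import *
np.set_printoptions(precision=1,suppress=True)
T=cam('top');S=cam('scene')
t=cv2.imread('pics/top0.png');s=cv2.imread('pics/scene0.png')
def masks(im,box,th):
    x,y,w,h=box;m=np.zeros(im.shape[:2],np.uint8)
    g=im[y:y+h,x:x+w].min(2); m[y:y+h,x:x+w]=(g>th)*255
    n,l,st,c=cv2.connectedComponentsWithStats(m)
    return [( (l==i).astype(np.uint8),st[i],c[i]) for i in range(1,n) if st[i][4]>15]
for th in (110,140):
  for m,st,c in masks(t,(400,205,45,55),th):
    r=cv2.minAreaRect(np.argwhere(m)[:,::-1].astype(np.float32)); print('top sleeve',th,st,c,r)
    print(plane(T,[r[0]],47), plane(T,cv2.boxPoints(r),47))
for m,st,c in masks(s,(193,196,58,45),140):
    r=cv2.minAreaRect(np.argwhere(m)[:,::-1].astype(np.float32)); print('scene',st,c,r)
for m,st,c in masks(t,(225,190,40,50),125): print('top st',st,c,plane(T,[c],40),plane(T,[c],150))
for m,st,c in masks(s,(395,275,45,75),150): print('sc st',st,c,plane(S,[c],40),plane(S,[c],150))
# box corner dots z=12
for n,C,im,b in(('t',T,t,(215,195,65,65)),('s',S,s,(370,290,90,80))):
  for m,st,c in masks(im,b,150): print(n,st,c,plane(C,[c],12))
```

```text
top sleeve 110 [ 400  212   42   48 1023] [421.4 234.1] ((421.15802001953125, 233.80052185058594), (26.417234420776367, 43.692813873291016), 30.256441116333008)
[[ 541.7 -254.6   47. ]] [[ 511.1 -191.7   47. ]
 [ 613.3 -260.2   47. ]
 [ 572.7 -318.1   47. ]
 [ 472.  -249.    47. ]]
top sleeve 140 [406 213  36  43 815] [422.4 233.4] ((423.2380676269531, 234.63299560546875), (25.4582576751709, 42.53663635253906), 22.47943687438965)
[[ 539.1 -259.9   47. ]] [[ 501.2 -203.1   47. ]
 [ 608.2 -256.6   47. ]
 [ 577.6 -317.4   47. ]
 [ 471.8 -263.    47. ]]
scene [ 193  198   54   40 1101] [220.3 215.4] ((219.00003051757812, 210.0), (37.565940856933594, 50.087921142578125), 63.43495178222656)
scene [212 222  31  14 111] [226.6 228.6] ((226.79312133789062, 228.48272705078125), (3.3425159454345703, 32.31098937988281), 68.19859313964844)
top st [ 225  190   40   50 1401] [245.8 218.5] [[609.8 217.4  40. ]] [[576.7 197.7 150. ]]
sc st [416 283  16  16 204] [423.6 290.7] [[521.3 205.4  40. ]] [[607.5 221.  150. ]]
sc st [395 297   5   6  24] [396.8 299.9] [[565.6 167.3  40. ]] [[645.8 188.  150. 
[... 288 characters left out ...]
213] [245.7 223.5] [[603.9 222.8  12. ]]
t [215 227   3  11  17] [215.5 232.8] [[581.1 306.4  12. ]]
t [265 238   6   6  30] [267.4 240.4] [[552.5 163.4  12. ]]
t [233 247   6   6  28] [235.2 249.5] [[531.  251.9  12. ]]
s [379 290   9  16  82] [382.9 297.5] [[552.5 135.4  12. ]]
s [416 290  16   9 123] [423.7 293.5] [[505.9 203.9  12. ]]
s [392 297   8   6  36] [395.6 299.8] [[546.  159.9  12. ]]
s [439 306   7   7  36] [441.9 309.1] [[525.4 248.9  12. ]]
s [458 306   2  16  21] [458.8 314.8] [[523.4 282.3  12. ]]
s [400 312  32  26 375] [415.1 326.7] [[587.7 216.8  12. ]]
s [382 351   8   7  44] [385.3 354.1] [[668.  189.6  12. ]]
s [431 361   8   8  48] [434.6 364.8] [[647.8 277.1  12. ]]
```

```bash
cat >> h.py <<'E'
def rot(a,z):
    a=np.array(a,float);a/=np.linalg.norm(a);z=np.array(z,float);z-=a*(a@z);z/=np.linalg.norm(z)
    return np.c_[a,np.cross(z,a),z]
def go(p=None,M=None,grasp=False,obs=None):
    """print rows-worth of shift/turn to target; turn first about TCP then shift in the new axes"""
    o=obs or get_obs();Rc=R.from_quat(o['tool_rot']).as_matrix();p0=o['tool_pos']
    if M is None:M=Rc
    rv=R.from_matrix(Rc.T@M).as_rotvec()
    if p is None:p=p0
    p=np.array(p,float)
    if grasp:p=p-54*M[:,0]
    print('turn',rv.round(3),'shift before turn',(Rc.T@(p-p0)).round(1),'after turn',(M.T@(p-p0)).round(1))
def st():
    o=get_obs();Rc=R.from_quat(o['tool_rot']).as_matrix()
    print('t',round(o['time'],2),'tcp',o['tool_pos'].round(1),'x',Rc[:,0].round(3),'z',Rc[:,2].round(3),'F',o['wrist_force'].round(1),'gap',round(o['finger_gap'],1),'j',o['joint_pos'].round(2))
    return o
E
python3 - <<'E'
from h import *
st()
a=np.radians(-29);f=np.array([np.cos(a),np.sin(a),0]);n=np.array([-f[1],f[0],0])
P=np.array([540,-257,330])-90*f*0
for s in(1,-1):
    go([0,0,0],rot([0,0,-1],s*n)); go(P,rot([0,0,-1],s*n))
E
```

```text
t 0.15 tcp [170.6 626.8 302.9] x [-0.001 -0.002 -1.   ] z [ 0.263  0.965 -0.002] F [ 0.5 -0.2 -0.2] gap 85.4 j [ 1.22  0.12  1.65 -0.    1.37 -0.08]
turn [ 0.24  -0.002  0.   ] shift before turn [ 304.    -0.  -649.1] after turn [ 302.9 -154.7 -631. ]
turn [ 0.24  -0.002  0.   ] shift before turn [ -25.9 -588.5 -755.8] after turn [ -27.1 -751.5 -593.9]
turn [-2.901e+00 -0.000e+00 -2.000e-03] shift before turn [ 304.    -0.  -649.1] after turn [302.9 154.7 631. ]
turn [-2.901e+00 -0.000e+00 -2.000e-03] shift before turn [ -25.9 -588.5 -755.8] after turn [-27.1 751.5 593.9]
```

```bash
python3 -m handwheel '[-45,0,0,0,0,0,1,-45,0,0,0,0,0,1,0,-29,-38,0,0,0,1,0,-29,-38,0,0,0,1,0,-29,-38,0,0,0,1]'; python3 -m handwheel '[0,-29,-38,0.05,0,0,1,0,-29,-38,0,0,0,1,0,-29,-38,0,0,0,1,0,-29,-38,0,0,0,1,0,-29,-38,0,0,0,1]'; python3 -c "
from h import *
st()"
```

```text
time: 0.65
tool_pos: [225.0, 493.0, 393.9]
tool_rot: [-0.43, 0.561, 0.43, 0.562]
wrist_force: [0.5, -0.5, -0.6]
finger_gap: 85.5
time: 1.15
tool_pos: [305.8, 267.7, 393.6]
tool_rot: [-0.415, 0.572, 0.415, 0.572]
wrist_force: [1.2, -0.2, -0.3]
finger_gap: 84.8
t 1.15 tcp [305.8 267.7 393.6] x [ 0. -0. -1.] z [0.31  0.951 0.   ] F [ 1.2 -0.2 -0.3] gap 84.8 j [ 0.59 -0.49  2.03 -0.    1.6  -0.67]
```

```bash
python3 -m handwheel '[0,-29,-38,0.05,0,0,1,0,-29,-38,0.05,0,0,1,0,-29,-38,0.05,0,0,1,0,-29,-38,0.05,0,0,1,0,-29,-38,0,0,0,1]'; python3 -c "
from h import *
st()
a=np.radians(-29);f=np.array([np.cos(a),np.sin(a),0]);n=np.array([-f[1],f[0],0])
go(np.array([540,-257,280])-30*f,rot([0,0,-1],n))"
```

```text
time: 1.65
tool_pos: [361.3, 35.9, 393.8]
tool_rot: [-0.356, 0.611, 0.356, 0.611]
wrist_force: [1.4, 0.4, -0.0]
finger_gap: 85.6
t 1.65 tcp [361.3  35.9 393.8] x [ 0.001 -0.    -1.   ] z [0.494 0.87  0.   ] F [ 1.4  0.4 -0. ] gap 85.6 j [-0.05 -0.6   2.1   0.    1.64 -1.1 ]
turn [-0.01   0.     0.001] shift before turn [ 113.9 -269.9 -166.9] after turn [ 113.8 -268.3 -169.5]
```

```bash
python3 -m handwheel '[16,-38,-24,0,0,0,1,16,-38,-24,0,0,0,1,16,-38,-24,0,0,0,1,16,-38,-24,0,0,0,1,16,-38,-24,0,0,0,1]'; python3 -m handwheel '[16,-38,-24,0,0,0,1,16,-38,-24,0,0,0,1,0,0,0,0,0,0,1,0,0,0,0,0,0,1]'
python3 - <<'E'
from h import *
o=st()
cv2.imwrite('pics/w1.png',capture('wrist'))
E
```

```text
time: 2.15
tool_pos: [468.0, -162.3, 313.0]
tool_rot: [-0.356, 0.611, 0.356, 0.611]
wrist_force: [-0.0, 0.2, 0.9]
finger_gap: 85.3
time: 2.55
tool_pos: [509.8, -240.1, 280.3]
tool_rot: [-0.354, 0.612, 0.357, 0.611]
wrist_force: [-0.1, 0.2, -0.1]
finger_gap: 85.4
t 2.55 tcp [ 509.8 -240.1  280.3] x [-0.003  0.002 -1.   ] z [0.494 0.869 0.   ] F [-0.1  0.2 -0.1] gap 85.4 j [-0.54 -0.05  1.87  0.    1.33 -1.59]
```

View pics/w1.png

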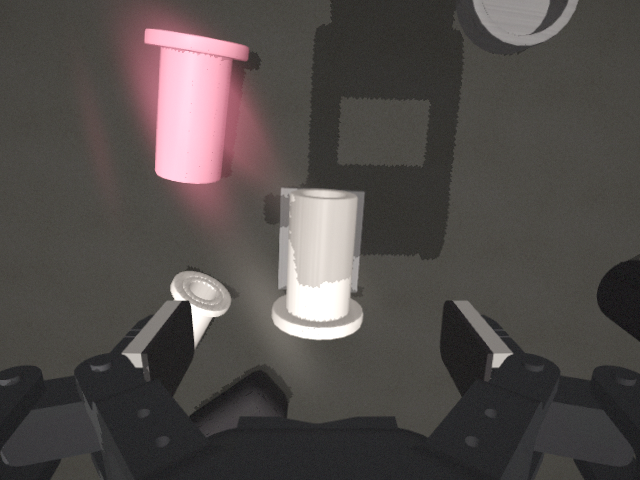

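The wrist view shows the white sleeve, with its plain end at about (323,192) and its flange at about (318,315). The pink one at (200,105) and the small white one at (200,300) stay clear.

Run:
```python
from h import *
np.set_printoptions(precision=1,suppress=True)
o=get_obs();C=cam('wrist',o)
im=cv2.imread('pics/w1.png');g=cv2.GaussianBlur(im.max(2),(3,3),0).astype(int)
L=[];Rr=[]
for r in range(205,300,10):
    row=g[r,270:380]; d=np.diff(row)
    print(r,[ (i+270,d[i]) for i in np.argsort(-abs(d))[:6]])
col=g[180:345,318];print([(i+180,v) for i,v in enumerate(np.diff(col)) if abs(v)>15])
```

```text
205 [(np.int64(356), np.int64(-25)), (np.int64(363), np.int64(-24)), (np.int64(279), np.int64(19)), (np.int64(362), np.int64(-19)), (np.int64(357), np.int64(-17)), (np.int64(289), np.int64(17))]
215 [(np.int64(288), np.int64(27)), (np.int64(362), np.int64(-26)), (np.int64(355), np.int64(-23)), (np.int64(279), np.int64(21)), (np.int64(356), np.int64(-20)), (np.int64(363), np.int64(-19))]
225 [(np.int64(361), np.int64(-26)), (np.int64(355), np.int64(-22)), (np.int64(362), np.int64(-22)), (np.int64(354), np.int64(-21)), (np.int64(279), np.int64(15)), (np.int64(287), np.int64(13))]
235 [(np.int64(278), np.int64(35)), (np.int64(279), np.int64(30)), (np.int64(354), np.int64(-24)), (np.int64(360), np.int64(-24)), (np.int64(361), np.int64(-22)), (np.int64(353), np.int64(-19))]
245 [(np.int64(278), np.int64(38)), (np.int64(279), np.int64(30)), (np.int64(353), np.int64(-24)), (np.int64(360), np.int64(-22)), (np.int64(359), np.int64(-21)), (np.int64(354), np.int64(-17))]
255 [(np.int64(278), np.int64(38)), (np.int64(279), np.int64(24)), (np.int64(352), np.int64(-20)), (np.int64(277), np.int64(1
[... 445 characters left out ...]
int64(18))]
285 [(np.int64(356), np.int64(-32)), (np.int64(277), np.int64(29)), (np.int64(357), np.int64(-27)), (np.int64(278), np.int64(23)), (np.int64(286), np.int64(22)), (np.int64(287), np.int64(20))]
295 [(np.int64(349), np.int64(-44)), (np.int64(350), np.int64(-41)), (np.int64(286), np.int64(27)), (np.int64(348), np.int64(-27)), (np.int64(285), np.int64(25)), (np.int64(287), np.int64(20))]
[(187, np.int64(33)), (188, np.int64(46)), (189, np.int64(42)), (190, np.int64(24)), (195, np.int64(-16)), (196, np.int64(-19)), (198, np.int64(20)), (320, np.int64(-36)), (321, np.int64(-35)), (326, np.int64(31)), (327, np.int64(37)), (338, np.int64(-43)), (339, np.int64(-69)), (340, np.int64(-43))]
```

```bash
python3 - <<'E'
from h import *
np.set_printoptions(precision=1,suppress=True)
o=get_obs();C=cam('wrist',o)
m1=plane(C,[(290,205),(357,205),(286.5,295),(349.8,295)],47)
print(m1, np.linalg.norm(m1[0]-m1[1]),np.linalg.norm(m1[2]-m1[3]))
a=(m1[0]+m1[1])/2;b=(m1[2]+m1[3])/2;f=(b-a)/np.linalg.norm(b-a);print('f',f,np.degrees(np.arctan2(f[1],f[0])))
fl=plane(C,[(318,339)],83)[0];fl2=plane(C,[(318,335)],83)[0]
pe=plane(C,[(323,188.5)],22)[0]
print('flange face s',(fl-a)@f,(fl2-a)@f,'plain',(pe-a)@f)
for s in((fl-a)@f,): print('origin',a+f*s,'mid z=55',a+f*(s-55))
T=cam('top'); t=cv2.imread('pics/top0.png')
O=a+f*((fl-a)@f)
print(proj(T,[O,O-100*f]))
E
python3 - <<'E'
import cv2
im=cv2.imread('pics/w1.png')[170:350,250:390];cv2.imwrite('pics/w1c.png',cv2.resize(im,None,fx=3.2,fy=3.2,interpolation=cv2.INTER_NEAREST))
E
```

```text
[[ 491.3 -252.8   47. ]
 [ 515.9 -209.5   47. ]
 [ 551.8 -291.7   47. ]
 [ 576.5 -248.3   47. ]] 49.80547630950639 49.90967118459907
f [ 0.8 -0.5  0. ] -32.71895920973571
flange face s 90.94864970752194 87.76428567096539 plain -8.753199754283214
origin [ 580.1 -280.3   47. ] mid z=55 [ 533.8 -250.6   47. ]
[[429.3 219.6]
 [412.2 250.9]]
```

View pics/w1c.png

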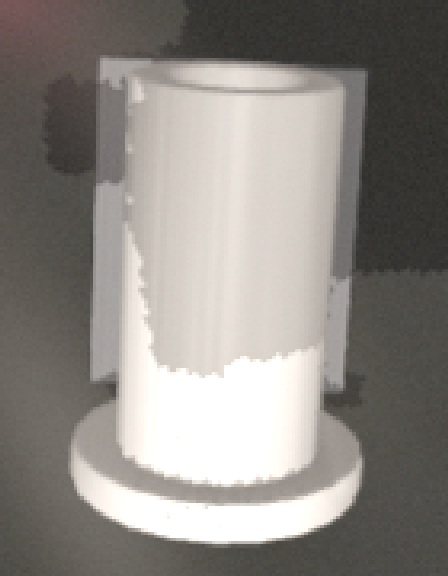

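```bash
cat >> h.py <<'E'
fA=np.radians(-32.7);f=np.array([np.cos(fA),np.sin(fA),0]);n=np.array([-f[1],f[0],0]);up=np.array([0,0,1.])
G=np.array([533.8,-250.6,46])
def tilt(d): d=np.radians(d); return rot(-up*np.cos(d)+f*np.sin(d),n)   # d>0 tips toward flange
E
python3 - <<'E'
from h import *
M=tilt(30); go(G-90*M[:,0],M,True); go(G,M,True)
E
```

```text
turn [ 0.053  0.015 -0.525] shift before turn [110.9  45.4   6. ] after turn [73.1 95.1  3.5]
turn [ 0.053  0.015 -0.525] shift before turn [188.8   0.4   3.5] after turn [163.1  95.1   3.5]
```

```bash
python3 -m handwheel '[0,0,0,0.013,0.004,-0.131,1,0,0,0,0.013,0.004,-0.131,1,0,0,0,0.013,0.004,-0.131,1,0,0,0,0.013,0.003,-0.131,1,0,30,1,0,0,0,1]'; python3 -m handwheel '[12,32,1,0,0,0,1,30,32,1,0,0,0,1,30,0,1,0,0,0,1,0,0,0,0,0,0,1,0,0,0,0,0,0,1]'
python3 - <<'E'
from h import *
st();M=tilt(30); go(G-90*M[:,0],M,True); go(G,M,True)
cv2.imwrite('pics/w2.png',capture('wrist'))
E
```

```text
time: 3.1
tool_pos: [489.0, -223.7, 270.2]
tool_rot: [-0.491, 0.509, 0.165, 0.688]
wrist_force: [-0.7, 1.2, 0.0]
finger_gap: 85.5
time: 3.6
tool_pos: [474.3, -211.3, 174.0]
tool_rot: [-0.49, 0.511, 0.167, 0.687]
wrist_force: [0.4, -0.3, 0.8]
finger_gap: 85.5
t 3.6 tcp [ 474.3 -211.3  174. ] x [ 0.423 -0.271 -0.865] z [ 0.538  0.843 -0.001] F [ 0.4 -0.3  0.8] gap 85.5 j [-0.51 -0.26  2.29 -0.05  0.58 -1.48]
turn [0.003 0.001 0.002] shift before turn [ 2.5  2.3 -0.9] after turn [ 2.5  2.3 -0.9]
turn [0.003 0.001 0.002] shift before turn [92.5  2.5 -1. ] after turn [92.5  2.3 -0.9]
```

View pics/w2.png

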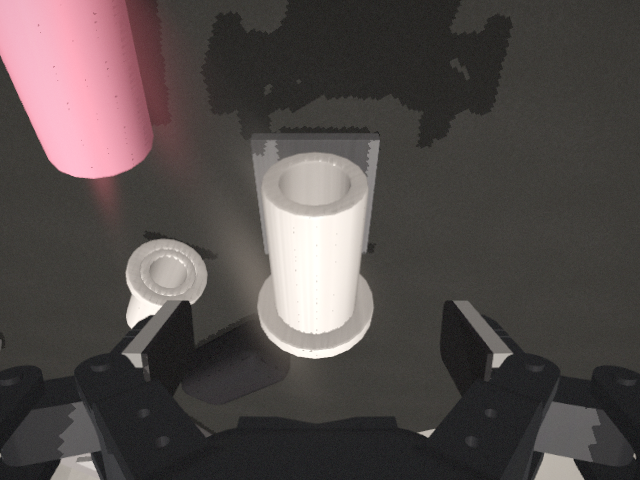

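The tube is centred between the fingers, with its axis at column 316. Before closing in I'll check the left finger's clearance to the small sleeve.

Run:
```python
from h import *
np.set_printoptions(precision=1,suppress=True)
T=cam('top');C=cam('wrist',get_obs())
for nm,c,uv in(('top',T,[(455,238),(467,235),(480,228)]),('w',C,[(207,275),(165,265),(185,310)])):
    P=plane(c,uv,25)
    for p in P: print(nm,p,'f',(p-G)@f,'n',(p-G)@n)
```

```text
top [ 530.8 -350.1   25. ] f 51.207681295531 n -85.3472578163057
top [ 537.6 -383.6   25. ] f 75.0235909498562 n -109.86608427977364
top [ 555.5 -421.3   25. ] f 110.46725036865608 n -131.8720448770391
w [ 538.7 -341.2   25. ] f 53.05891902135729 n -73.5949573067205
w [ 516.2 -357.7   25. ] f 43.05956585162055 n -99.57453134271859
w [ 560.  -383.6   25. ] f 93.88066007007028 n -97.82655180396942
```

```bash
python3 -m handwheel '[30,1,0,0,0,0,1,30,1,-1,0,0,0,1,20,0,0,0,0,0,1,12,0,0,0,0,0,1,0,0,0,0,0,0,1]'
python3 - <<'E'
from h import *
st();M=tilt(30); go(G,M,True)
cv2.imwrite('pics/w3.png',capture('wrist'))
E
```

```text
time: 4.15
tool_pos: [511.8, -237.3, 93.2]
tool_rot: [-0.489, 0.511, 0.167, 0.687]
wrist_force: [0.3, 0.4, 0.9]
finger_gap: 85.1
t 4.15 tcp [ 511.8 -237.3   93.2] x [ 0.422 -0.271 -0.865] z [ 0.539  0.842 -0.001] F [0.3 0.4 0.9] gap 85.1 j [-0.52 -0.    2.23 -0.07  0.39 -1.47]
turn [0.002 0.    0.002] shift before turn [-0.3  1.4  0.6] after turn [-0.3  1.4  0.6]
```

View pics/w3.png

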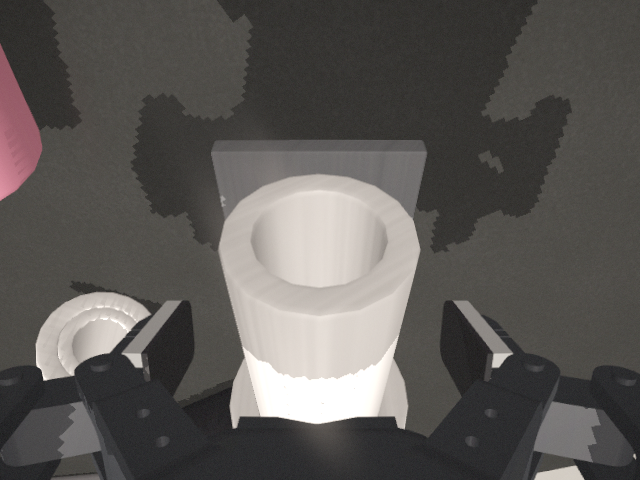

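```bash
python3 -m handwheel '[0,0,0,0,0,0,-1,0,0,0,0,0,0,-1,0,0,0,0,0,0,-1,0,0,0,0,0,0,-1,0,0,0,0,0,0,-1]' 60; python3 -m handwheel '[0,0,0,0,0,0,-1,0,0,0,0,0,0,-1,0,0,0,0,0,0,-1]'
python3 - <<'E'
from h import *
st()
E
```

```text
time: 4.7
tool_pos: [511.6, -236.5, 94.0]
tool_rot: [-0.49, 0.51, 0.166, 0.687]
wrist_force: [-4.5, 6.8, 10.4]
finger_gap: 49.1
time: 5.0
tool_pos: [511.6, -236.5, 94.0]
tool_rot: [-0.49, 0.51, 0.166, 0.687]
wrist_force: [-5.2, 6.4, 9.4]
finger_gap: 49.1
t 5.0 tcp [ 511.6 -236.5   94. ] x [ 0.423 -0.271 -0.864] z [ 0.538  0.843 -0.   ] F [-5.2  6.4  9.4] gap 49.1 j [-0.52 -0.    2.23 -0.07  0.39 -1.47]
```

```bash
python3 -m handwheel '[-8,-5,0,0,0,0,-1,-17,-10,0,0,0,0,-1,-30,-18,0,0,0,0,-1,-30,-18,0,0,0,0,-1,0,0,0,0,0,0,-1]'
python3 - <<'E'
from h import *
st()
cv2.imwrite('pics/w4.png',capture('wrist'));cv2.imwrite('pics/s4.png',capture('scene'))
E
```

```text
time: 5.5
tool_pos: [514.6, -238.9, 197.8]
tool_rot: [-0.492, 0.508, 0.163, 0.688]
wrist_force: [0.7, -0.6, -2.4]
finger_gap: 49.2
t 5.5 tcp [ 514.6 -238.9  197.8] x [ 0.43  -0.275 -0.86 ] z [ 0.539  0.842 -0.001] F [ 0.7 -0.6 -2.4] gap 49.2 j [-0.52 -0.17  2.18 -0.04  0.6  -1.49]
```

View pics/s4.png

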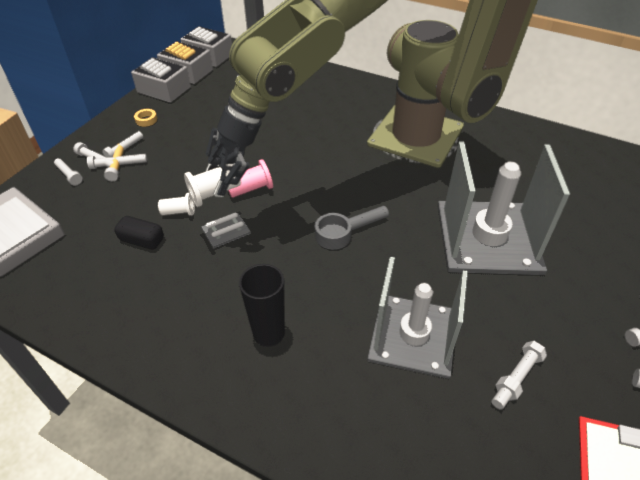

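View pics/w4.png

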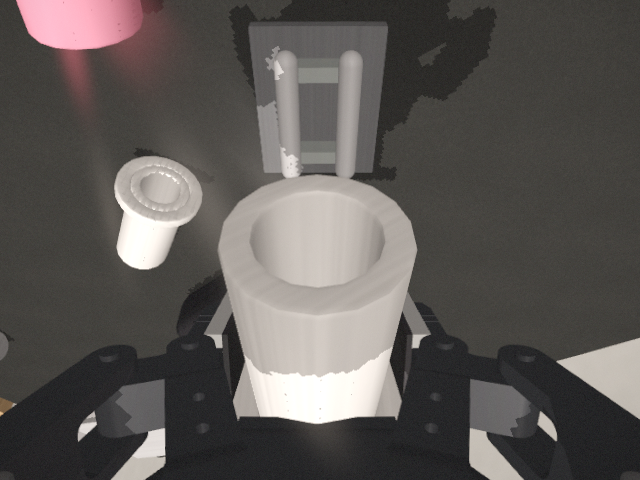

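```bash
cat > kin.py <<'E'
import numpy as np
from scipy.optimize import least_squares
D=np.array([[.124386,1.65138,1.36748,649.6,302.9],[-.49,2.03,1.6,406.4,393.6],[-.6,2.1,1.64,363.1,393.8],[-.05,1.87,1.33,563.5,280.3],[-.26,2.29,.58,519.2,174],[0,2.23,.39,564.1,93.2],[-.17,2.18,.6,567.4,197.8]])
def fk(p,j):
    r0,z0,L1,L2,e,L3=p;a,b,c=j.T
    q=a+b;s=q+c
    return np.c_[r0+L1*np.sin(a)+L2*np.sin(q)+e*np.cos(q)+L3*np.sin(s), z0+L1*np.cos(a)+L2*np.cos(q)-e*np.sin(q)+L3*np.cos(s)]
r=least_squares(lambda p:(fk(p,D[:,:3])-D[:,3:]).ravel(),[0,250,400,400,0,250])
P=r.x
def ik(rr,z,s):
    best=None
    for s0 in([.3,2,2],[0,2,2.3],[.6,1.5,2],[1,1,2]):
        q=least_squares(lambda x:np.r_[fk(P,np.array([[x[0],x[1],s-x[0]-x[1]]]))[0]-[rr,z]],s0[:2])
        if best is None or q.cost<best.cost:best=q
    x=best.x;return np.r_[x,s-x.sum()].round(2),round(best.cost,2)
if __name__=='__main__':
    print(r.x.round(1),np.abs(r.fun).max())
    for R0 in(450,500,550,600,650):
        for t in(45,60): print(R0,t,ik(R0+54*np.sin(np.radians(t)),55+54*np.cos(np.radians(t)),np.pi+np.radians(t)))
E
python3 kin.py
python3 - <<'E'
from h import *
np.set_printoptions(precision=1,suppress=True)
T=cam('top')
print('tumbler base/rim',plane(T,[(331,183)],0),plane(T,[(334,158)],160),'housing',plane(T,[(341,276),(316,318)],18),'rest',G)
E
```

```text
[ 10.8 216.6 448.8 604.7  38.8 198.1] 2.772795882751467
450 45 (array([0.37, 1.86, 1.7 ]), np.float64(0.0))
450 60 (array([0.52, 1.76, 1.91]), np.float64(0.0))
500 45 (array([0.46, 1.73, 1.73]), np.float64(0.0))
500 60 (array([0.61, 1.63, 1.95]), np.float64(0.0))
550 45 (array([0.55, 1.61, 1.77]), np.float64(0.0))
550 60 (array([0.69, 1.49, 2.  ]), np.float64(0.0))
600 45 (array([0.64, 1.47, 1.82]), np.float64(0.0))
600 60 (array([0.78, 1.35, 2.06]), np.float64(0.0))
650 45 (array([0.73, 1.32, 1.87]), np.float64(0.0))
650 60 (array([0.88, 1.19, 2.12]), np.float64(0.0))
tumbler base/rim [[716.1 -20.6   0. ]] [[722.5 -28.4 160. ]] housing [[442.4 -34.1  18. ]
 [333.9  37.9  18. ]] rest [ 533.8 -250.6   46. ]
```

```bash
cat >> h.py <<'E'
PS=np.array([570,-125,0.]); pa=np.arctan2(-125,570); fp=np.array([np.cos(pa),np.sin(pa),0]); np_=np.array([-fp[1],fp[0],0])
def tiltp(d): d=np.radians(d); return rot(-up*np.cos(d)+fp*np.sin(d),np_)
E
python3 - <<'E'
from h import *
M=tiltp(-60); T0=PS+47*fp; T0[2]=220
go(T0,M)
E
```

```text
turn [-0.379  0.1    1.553] shift before turn [ -8.9 -42.9 142.3] after turn [-83.7 -14.8 122.2]
```

```bash
python3 -m handwheel '[-4,-11,36,0,0,0,-1,-2,-11,36,0,0,0,-1,-2,-11,36,0,0,0,-1,-2,-11,34,0,0,0,-1,0,0,0,-0.0345,0.009,0.1412,-1]' 70;  python3 -m handwheel '[0,0,0,-0.0345,0.009,0.1412,-1,0,0,0,-0.0345,0.009,0.1412,-1,0,0,0,-0.0345,0.009,0.1412,-1,0,0,0,-0.0345,0.009,0.1412,-1,0,0,0,-0.0345,0.009,0.1412,-1]'
python3 - <<'E'
from h import *
st();M=tiltp(-60); T0=PS+47*fp; T0[2]=220
go(T0,M)
E
```

```text
time: 6.1
tool_pos: [615.8, -131.6, 217.2]
tool_rot: [-0.463, 0.546, 0.227, 0.66]
wrist_force: [-0.4, -0.4, -5.0]
finger_gap: 49.0
time: 6.6
tool_pos: [615.7, -135.6, 218.4]
tool_rot: [-0.304, 0.666, 0.474, 0.489]
wrist_force: [-0.3, -0.3, -4.6]
finger_gap: 48.7
t 6.6 tcp [ 615.7 -135.6  218.4] x [-0.338  0.059 -0.939] z [ 0.363  0.929 -0.072] F [-0.3 -0.3 -4.6] gap 48.7 j [-0.29  0.3   1.61 -0.04  1.58 -1.47]
turn [-0.17   0.046  0.697] shift before turn [-1.6  0.5  0.4] after turn [-0.9  1.4  0.5]
```

```bash
python3 -m handwheel '[0,0,0,-0.034,0.009,0.139,-1,0,0,0,-0.034,0.009,0.139,-1,0,0,0,-0.034,0.009,0.139,-1,0,0,0,-0.034,0.009,0.139,-1,0,0,0,-0.034,0.009,0.139,-1]';  python3 -m handwheel '[0,0,0,0,0,0,-1,0,0,0,0,0,0,-1]'
python3 - <<'E'
from h import *
st();M=tiltp(-60); T0=PS+47*fp; T0[2]=220
go(T0,M)
cv2.imwrite('pics/s5.png',capture('scene'))
E
```

```text
time: 7.1
tool_pos: [616.2, -135.8, 218.0]
tool_rot: [-0.11, 0.699, 0.659, 0.257]
wrist_force: [-0.5, 0.1, -4.5]
finger_gap: 48.6
time: 7.3
tool_pos: [616.0, -135.5, 218.2]
tool_rot: [-0.111, 0.699, 0.657, 0.259]
wrist_force: [-0.1, -0.3, -3.8]
finger_gap: 48.4
t 7.3 tcp [ 616.  -135.5  218.2] x [-0.841  0.185 -0.509] z [ 0.216  0.976 -0.001] F [-0.1 -0.3 -3.8] gap 48.4 j [-0.28  0.6   1.37 -0.07  2.21 -1.65]
turn [-0.002  0.001  0.01 ] shift before turn [-0.7  1.7  0.4] after turn [-0.7  1.7  0.4]
```

View pics/s5.png

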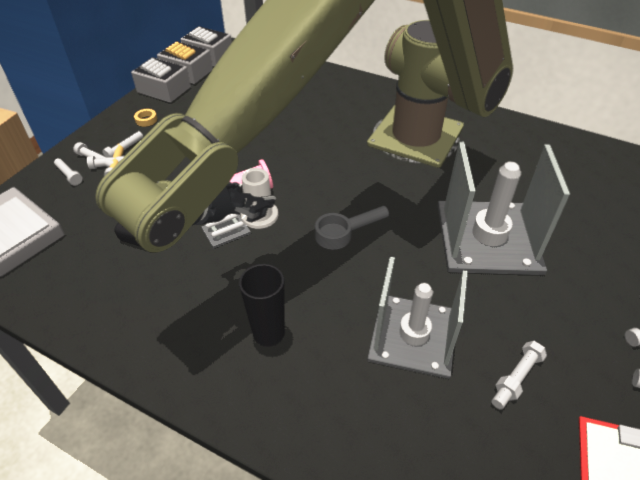

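```bash
python3 -m handwheel '[18,-31,0,0,0,0.007,-1,18,-31,0,0,0,0,-1,18,-31,0,0,0,0,-1,5,-8.6,0,0,0,0,-1,0,0,0,0,0,0,-1]';  python3 - <<'E'
from h import *
st()
cv2.imwrite('pics/s6.png',capture('scene')[120:360,100:420])
E
```

```text
time: 7.85
tool_pos: [616.1, -135.7, 103.2]
tool_rot: [-0.109, 0.699, 0.658, 0.257]
wrist_force: [0.1, 0.5, -4.0]
finger_gap: 48.7
t 7.85 tcp [ 616.1 -135.7  103.2] x [-0.845  0.186 -0.502] z [ 0.216  0.976 -0.001] F [ 0.1  0.5 -4. ] gap 48.7 j [-0.28  0.73  1.38 -0.07  2.07 -1.63]
```

View pics/s6.png

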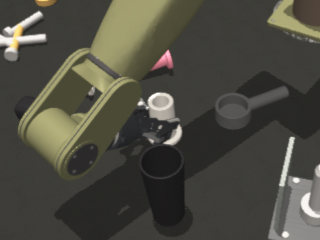

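```bash
python3 -m handwheel '[5,-8.5,0,0,0,0,-1,2.5,-4.3,0,0,0,0,-1,1,-1.7,0,0,0,0,-1,0,0,0,0,0,0,-1]'; python3 -m handwheel '[1,-1.7,0,0,0,0,-1,0,0,0,0,0,0,-1]'; python3 -m handwheel '[0.5,-0.9,0,0,0,0,-1,0,0,0,0,0,0,-1]'; python3 -m handwheel '[0.5,-0.9,0,0,0,0,-1,0,0,0,0,0,0,-1]'
```

```text
time: 8.3
tool_pos: [617.0, -135.9, 87.3]
tool_rot: [-0.11, 0.699, 0.658, 0.257]
wrist_force: [0.6, 0.2, -4.2]
finger_gap: 48.6
time: 8.5
tool_pos: [617.0, -135.9, 85.2]
tool_rot: [-0.11, 0.699, 0.658, 0.257]
wrist_force: [0.5, -0.4, -4.3]
finger_gap: 48.8
time: 8.7
tool_pos: [617.0, -135.9, 84.2]
tool_rot: [-0.109, 0.699, 0.658, 0.257]
wrist_force: [-0.2, -0.1, -3.5]
finger_gap: 48.9
time: 8.9
tool_pos: [616.9, -135.9, 83.1]
tool_rot: [-0.109, 0.699, 0.658, 0.257]
wrist_force: [-0.2, -1.1, -4.4]
finger_gap: 48.4
```

```bash
for i in 1 ; do python3 -m handwheel '[0.5,-0.9,0,0,0,0,-1,0,0,0,0,0,0,-1]'; python3 -m handwheel '[0.5,-0.9,0,0,0,0,-1,0,0,0,0,0,0,-1]'; done | grep -A2 -E "pos|force"
```

```text
tool_pos: [616.9, -135.9, 82.0]
tool_rot: [-0.109, 0.699, 0.658, 0.257]
wrist_force: [-0.2, -0.4, -4.4]
finger_gap: 48.6
time: 9.3
tool_pos: [617.0, -135.9, 81.0]
tool_rot: [-0.109, 0.699, 0.658, 0.257]
wrist_force: [-0.1, 0.8, -4.4]
finger_gap: 49.1
```

```bash
(python3 -m handwheel '[0.5,-0.9,0,0,0,0,-1,0,0,0,0,0,0,-1]'; python3 -m handwheel '[0.5,-0.9,0,0,0,0,-1,0,0,0,0,0,0,-1]') | grep -A2 -E "pos|force"
python3 - <<'E'
from h import *
cv2.imwrite('pics/w7.png',capture('wrist'))
E
```

```text
tool_pos: [617.1, -136.0, 80.8]
tool_rot: [-0.109, 0.699, 0.658, 0.257]
wrist_force: [-1.2, 0.3, -0.8]
finger_gap: 49.0
time: 9.7
tool_pos: [617.1, -136.0, 80.6]
tool_rot: [-0.109, 0.699, 0.658, 0.257]
wrist_force: [-3.2, -0.0, 5.3]
finger_gap: 48.6
```

View pics/w7.png

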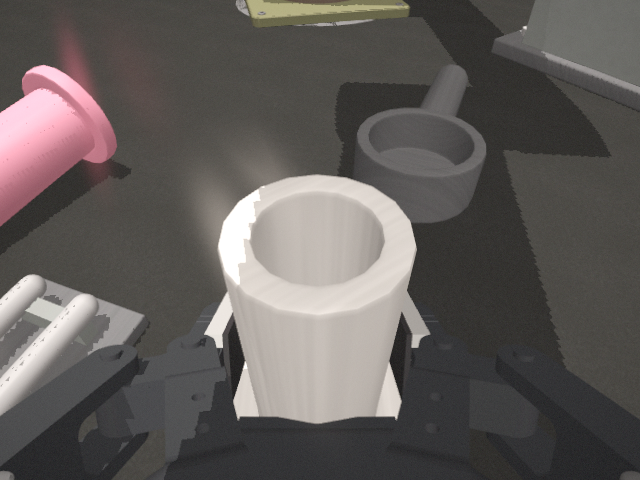

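```bash
python3 -m handwheel '[0,0,0,0,0,0,-0.2,0,0,0,0,0,0,0.3,0,0,0,0,0,0,1,0,0,0,0,0,0,1,0,0,0,0,0,0,1]';python3 -m handwheel '[0,0,0,0,0,0,1,-10,0,0,0,0,0,1,-30,0,0,0,0,0,1,-40,0,0,0,0,0,1,0,0,0,0,0,0,1]'
python3 - <<'E'
from h import *
st()
cv2.imwrite('pics/w8.png',capture('wrist'))
E
```

```text
time: 10.25
tool_pos: [617.1, -135.9, 78.9]
tool_rot: [-0.11, 0.699, 0.658, 0.257]
wrist_force: [0.1, -0.5, 0.6]
finger_gap: 85.2
time: 10.75
tool_pos: [688.8, -151.9, 123.7]
tool_rot: [-0.113, 0.699, 0.657, 0.26]
wrist_force: [-1.0, -0.9, 2.3]
finger_gap: 85.4
t 10.75 tcp [ 688.8 -151.9  123.7] x [-0.839  0.184 -0.511] z [ 0.215  0.977 -0.002] F [-1.  -0.9  2.3] gap 85.4 j [-0.28  0.85  1.16 -0.06  2.17 -1.64]
```

View pics/w8.png

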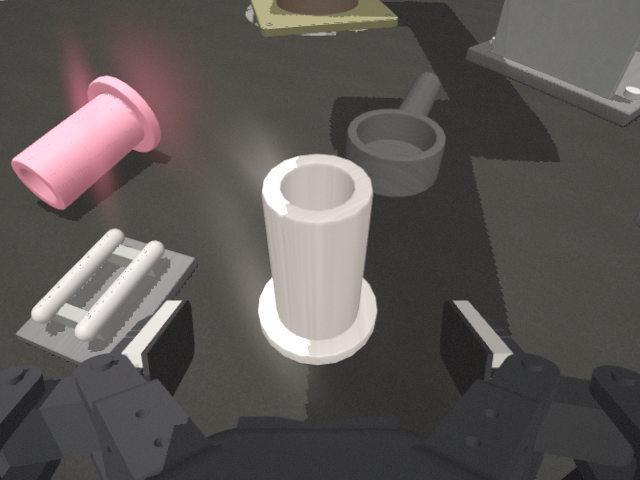

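The sleeve stands free on its flange, from (318,180) at the rim to (318,320) at the flange. Next I'll retreat, go up, and turn the tool to point down.

```bash
cat >> h.py <<'E'
ya=np.radians(13.3); SX=np.array([np.cos(ya),np.sin(ya),0]); M0=rot(-up,SX)
E
python3 -m handwheel '[-30,10,0,0,0,0,1,-25,42,0,0,0,0,1,-25,42,0,0,0,0,1,-25,42,0,0,0,0,1,-10,17,0,0,0,0,1]'
python3 - <<'E'
from h import *
st(); go([571,-126,270],M0); print(M0)
E
```

```text
time: 11.3
tool_pos: [706.6, -155.4, 315.4]
tool_rot: [-0.112, 0.699, 0.657, 0.259]
wrist_force: [-0.4, -0.7, 0.3]
finger_gap: 85.8
t 11.3 tcp [ 706.6 -155.4  315.4] x [-0.841  0.185 -0.509] z [ 0.215  0.977 -0.002] F [-0.4 -0.7  0.3] gap 85.8 j [-0.28  0.72  1.02 -0.08  2.44 -1.66]
turn [ 1.014 -0.58  -0.921] shift before turn [142.5  31.5  -0.4] after turn [  45.4   59.8 -125.2]
[[-0.         -0.23004974  0.97317887]
 [-0.          0.97317887  0.23004974]
 [-1.          0.          0.        ]]
```

```bash
python3 -m handwheel '[0,0,0,0.1014,-0.058,-0.0921,1,0,0,0,0.1014,-0.058,-0.0921,1,0,0,0,0.1014,-0.058,-0.0921,1,0,0,0,0.1014,-0.058,-0.0921,1,0,0,0,0.1014,-0.058,-0.0921,1]'; python3 -m handwheel '[0,0,0,0.1014,-0.058,-0.0921,1,0,0,0,0.1014,-0.058,-0.0921,1,0,0,0,0.1014,-0.058,-0.0921,1,0,0,0,0.1014,-0.058,-0.0921,1,0,0,0,0.1014,-0.058,-0.0921,1]';python3 - <<'E'
from h import *
st(); go([571,-126,290],M0)
E
```

```text
time: 11.8
tool_pos: [705.8, -155.6, 307.6]
tool_rot: [-0.101, 0.754, 0.396, 0.515]
wrist_force: [-0.0, 0.4, 0.3]
finger_gap: 85.6
time: 12.3
tool_pos: [705.5, -155.4, 307.9]
tool_rot: [-0.08, 0.704, 0.081, 0.701]
wrist_force: [-0.1, -0.5, 0.3]
finger_gap: 85.4
t 12.3 tcp [ 705.5 -155.4  307.9] x [-0.005 -0.    -1.   ] z [ 0.974  0.226 -0.005] F [-0.1 -0.5  0.3] gap 85.4 j [-0.29  0.28  1.46 -0.    1.4  -0.52]
turn [-0.004 -0.005 -0.001] shift before turn [  18.5   59.1 -124.3] after turn [  17.9   59.6 -124.1]
```

```bash
python3 -m handwheel '[6,20,-41,-0.004,-0.005,0,1,6,20,-42,0,0,0,1,6,20,-41,0,0,0,1,0,0,0,0,0,0,1,0,0,0,0,0,0,1]'
python3 - <<'E'
from h import *
st(); go([571,-126,290],M0)
cv2.imwrite('pics/w9.png',capture('wrist'))
E
```

```text
time: 12.8
tool_pos: [570.2, -125.4, 290.1]
tool_rot: [-0.082, 0.703, 0.085, 0.701]
wrist_force: [0.7, 0.4, 0.2]
finger_gap: 85.4
t 12.8 tcp [ 570.2 -125.4  290.1] x [-0.003  0.004 -1.   ] z [ 0.972  0.234 -0.003] F [0.7 0.4 0.2] gap 85.4 j [-0.31 -0.01  1.81  0.    1.34 -0.55]
turn [ 0.004 -0.003 -0.004] shift before turn [ 0.1 -0.8  0.6] after turn [ 0.1 -0.8  0.6]
```

View pics/w9.png

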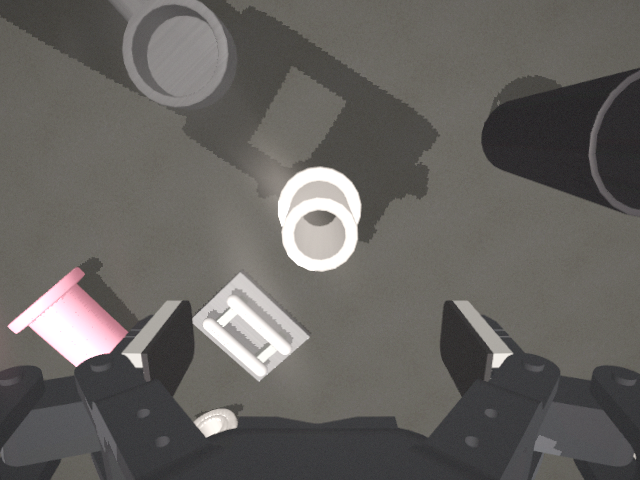

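Run:
```python
from h import *
np.set_printoptions(precision=1,suppress=True)
o=get_obs();C=cam('wrist',o)
im=cv2.imread('pics/w9.png');g=im.min(2)
for r in (234,):
    print([(i,v) for i,v in enumerate(np.diff(g[r].astype(int))) if abs(v)>20 and 260<i<380])
print([(i,v) for i,v in enumerate(np.diff(g[:,320].astype(int))) if abs(v)>20 and 150<i<300])
m=np.zeros_like(g);m[150:290,260:380]=g[150:290,260:380]>215
cs,h=cv2.findContours(m,cv2.RETR_CCOMP,cv2.CHAIN_APPROX_NONE)
for c in cs:
    if len(c)>40: print(len(c),cv2.boundingRect(c),cv2.fitEllipse(c))
```

```text
[(280, np.int64(35)), (281, np.int64(91)), (293, np.int64(-38)), (344, np.int64(50)), (345, np.int64(30)), (356, np.int64(-58)), (357, np.int64(-93)), (372, np.int64(23))]
[(165, np.int64(71)), (166, np.int64(77)), (167, np.int64(35)), (179, np.int64(-23)), (180, np.int64(-42)), (197, np.int64(43)), (208, np.int64(-24)), (209, np.int64(-63)), (210, np.int64(-61)), (225, np.int64(52)), (226, np.int64(25)), (259, np.int64(45)), (270, np.int64(-58)), (271, np.int64(-71))]
272 (278, 167, 83, 104) ((318.8778381347656, 218.1688232421875), (81.76863098144531, 104.66873931884766), 179.6362762451172)
145 (293, 209, 54, 52) ((319.2823181152344, 234.26382446289062), (50.648101806640625, 52.346351623535156), 93.88080596923828)
156 (287, 180, 66, 35) ((319.22357177734375, 207.8429718017578), (53.39299392700195, 57.41114807128906), 96.36841583251953)
```

Run:
```python
from h import *
np.set_printoptions(precision=1,suppress=True)
o=get_obs();C=cam('wrist',o)
e=plane(C,[(281.5,234.3),(357.5,234.3),(319.4,197.5),(319.4,271),(319.4,234.3)],100)
print(np.linalg.norm(e[0]-e[1]),np.linalg.norm(e[2]-e[3]),e[4])
c=e[4]; 
go([c[0],c[1],76+60],M0,True); go([c[0],c[1],76],M0,True)
Rc=R.from_quat(o['tool_rot']).as_matrix();print('rim in tool',Rc.T@(c-o['tool_pos']))
```

```text
49.43499053938058 49.34314803305051 [ 573.4 -127.6  100. ]
turn [ 0. -0. -0.] shift before turn [101.6  -2.4   1.3] after turn [101.6  -2.1   1.3]
turn [ 0. -0. -0.] shift before turn [161.6  -2.6   1.3] after turn [161.6  -2.1   1.3]
rim in tool [191.6  -2.7   1.4]
```

```bash
python3 -m handwheel '[35,-2,1.3,0,0,0,1,35,0,0,0,0,0,1,30,0,0,0,0,0,1,0,0,0,0,0,0,1,0,0,0,0,0,0,1]'
python3 - <<'E'
from h import *
st(); go([573.4,-127.6,76],M0,True)
cv2.imwrite('pics/w10.png',capture('wrist'))
E
```

```text
time: 13.35
tool_pos: [574.6, -127.6, 192.3]
tool_rot: [-0.082, 0.702, 0.084, 0.702]
wrist_force: [0.0, -0.1, 1.0]
finger_gap: 85.4
t 13.35 tcp [ 574.6 -127.6  192.3] x [-0.001  0.003 -1.   ] z [ 0.972  0.234 -0.   ] F [ 0.  -0.1  1. ] gap 85.4 j [-0.31  0.09  1.89  0.    1.17 -0.55]
turn [ 0.004 -0.    -0.003] shift before turn [62.3  0.1 -1.2] after turn [62.3  0.3 -1.2]
```

View pics/w10.png

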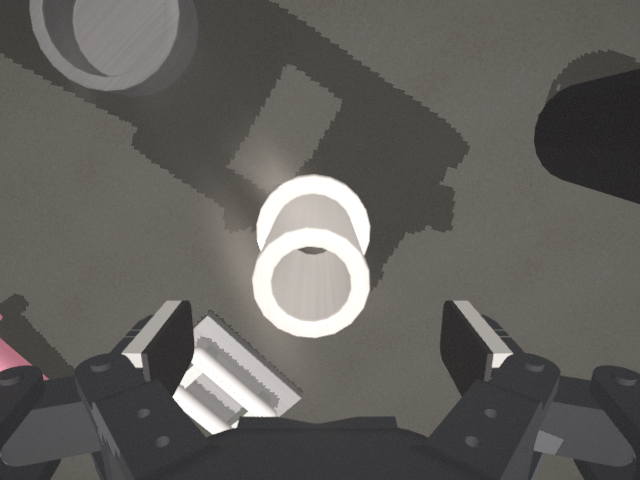

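```bash
python3 - <<'E'
from h import *
o=get_obs();C=cam('wrist',o);c=plane(C,[(311.5,282.5)],100)[0];print(c)
Rc=R.from_quat(o['tool_rot']).as_matrix();print('rim in tool',Rc.T@(c-o['tool_pos']))
E
python3 -m handwheel '[30,0,-1.6,0,0,-0.003,1,20,0,0,0,0,0,1,12,0,0,0,0,0,1,0,0,0,0,0,0,1]'
python3 - <<'E'
from h import *
st(); go([573.2,-127.6,76],M0,True)
E
```

```text
[ 572.43464302 -126.74297834  100.        ]
rim in tool [93.79398765  1.48295635 -2.55434074]
time: 13.8
tool_pos: [572.0, -127.6, 129.9]
tool_rot: [-0.083, 0.703, 0.083, 0.702]
wrist_force: [-1.4, -0.0, 0.0]
finger_gap: 85.5
t 13.8 tcp [ 572.  -127.6  129.9] x [-0.001  0.    -1.   ] z [ 0.972  0.234 -0.001] F [-1.4 -0.   0. ] gap 85.5 j [-0.31  0.16  1.93 -0.    1.06 -0.55]
turn [ 0.004 -0.001 -0.   ] shift before turn [-0.1 -0.3  1.2] after turn [-0.1 -0.3  1.2]
```

```bash
python3 -m handwheel '[0,0.5,0.5,0,0,0,-1,0,0,0,0,0,0,-1,0,0,0,0,0,0,-1,0,0,0,0,0,0,-1,0,0,0,0,0,0,-1]' 60; python3 -m handwheel '[0,0,0,0,0,0,-1,0,0,0,0,0,0,-1]'; python3 -m handwheel '[-5,0,0,0,0,0,-1,-10,0,0,0,0,0,-1,-30,0,0,0,0,0,-1,-40,0,0,0,0,0,-1,-40,0,0,0,0,0,-1]'; python3 -m handwheel '[-40,0,0,0,0,0,-1,0,0,0,0,0,0,-1,0,0,0,0,0,0,-1]'
python3 - <<'E'
from h import *
st(); 
cv2.imwrite('pics/w11.png',capture('wrist'))
go([600,220,300],M0)
E
```

```text
time: 14.3
tool_pos: [572.9, -127.3, 132.1]
tool_rot: [-0.084, 0.702, 0.083, 0.703]
wrist_force: [-2.8, -1.1, 6.3]
finger_gap: 49.0
time: 14.5
tool_pos: [572.9, -127.4, 132.1]
tool_rot: [-0.084, 0.702, 0.083, 0.703]
wrist_force: [-2.8, -0.3, 6.2]
finger_gap: 49.3
time: 15.0
tool_pos: [571.4, -126.6, 255.5]
tool_rot: [-0.083, 0.703, 0.084, 0.701]
wrist_force: [0.6, -0.8, -4.3]
finger_gap: 49.2
time: 15.3
tool_pos: [572.3, -126.9, 295.7]
tool_rot: [-0.084, 0.702, 0.083, 0.703]
wrist_force: [-0.3, -0.6, -5.6]
finger_gap: 49.2
t 15.3 tcp [ 572.3 -126.9  295.7] x [ 0.001 -0.001 -1.   ] z [0.972 0.234 0.001] F [-0.3 -0.6 -5.6] gap 49.2 j [-0.31 -0.01  1.81 -0.    1.35 -0.55]
turn [ 0.004 -0.003 -0.001] shift before turn [ -6.4 330.3 109. ] after turn [ -6.6 330.8 107.5]
```

View pics/w11.png

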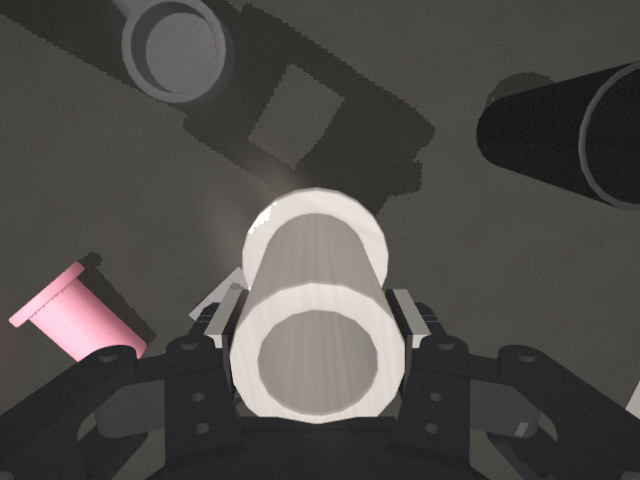

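```bash
python3 - <<'E'
from h import *
go([623,123,315],M0)
# rim in tool: bore ellipse
im=cv2.imread('pics/w11.png');g=cv2.GaussianBlur(im.min(2),(3,3),0).astype(int)
for r in (355,365): print(r,[(i,v) for i,v in enumerate(np.diff(g[r])) if abs(v)>12 and 215<i<420])
print([(i,v) for i,v in enumerate(np.diff(g[:,318])) if abs(v)>10 and 170<i<440])
E
python3 -m handwheel '[-10,22,15,0,0,0,-1,-5,40,15,0,0,0,-1,-5,42,15,0,0,0,-1,0,42,15,0,0,0,-1,0,42,15,0,0,0,-1]'
python3 - <<'E'
from h import *
st();go([623,123,315],M0)
E
```

```text
turn [ 0.004 -0.003 -0.001] shift before turn [-21.6 230.6 108.6] after turn [-21.6 231.1 107.6]
355 [(228, np.int64(43)), (229, np.int64(56)), (230, np.int64(30)), (257, np.int64(-25)), (258, np.int64(-25)), (375, np.int64(16)), (376, np.int64(29)), (377, np.int64(23)), (403, np.int64(-48)), (404, np.int64(-64)), (405, np.int64(-20))]
365 [(229, np.int64(43)), (230, np.int64(73)), (231, np.int64(34)), (256, np.int64(-17)), (257, np.int64(-26)), (258, np.int64(-17)), (376, np.int64(24)), (377, np.int64(30)), (378, np.int64(14)), (403, np.int64(-47)), (404, np.int64(-58)), (405, np.int64(-20))]
[(185, np.int64(12)), (186, np.int64(33)), (187, np.int64(33)), (188, np.int64(23)), (189, np.int64(24)), (190, np.int64(24)), (191, np.int64(13)), (211, np.int64(-12)), (212, np.int64(-23)), (213, np.int64(-20)), (282, np.int64(19)), (283, np.int64(21)), (284, np.int64(13)), (308, np.int64(-14)), (309, np.int64(-23)), (310, np.int64(-17)), (413, np.int64(11)), (414, np.int64(20)), (415, np.int64(21)), (421, np.int64(-15)), (422, np.int64(-50)), (423, np.int64(-61)), (424, np.int64(-29))]
time: 15.85
tool_pos: [599.9, 75.0, 311.2]
tool_rot: [-0.083, 0.704, 0.083, 0.7]
wrist_force: [0.7, -0.5, -3.4]
finger_gap: 49.1
t 15.85 tcp [599.9  75.  311.2] x [-0.006 -0.    -1.   ] z [ 0.972  0.234 -0.006] F [ 0.7 -0.5 -3.4] gap 49.1 j [ 0.04  0.02  1.74 -0.    1.38 -0.2 ]
turn [ 0.004 -0.006 -0.001] shift before turn [-3.9 41.3 33.7] after turn [-3.8 41.4 33.5]
```

```bash
python3 -m handwheel '[-2,35,30,0,0,0,-1,0,0,0,0.004,-0.002,0,-1,0,0,0,0,0,0,-1,0,0,0,0,0,0,-1]'
python3 - <<'E'
from h import *
st()
cv2.imwrite('pics/w12.png',capture('wrist'))
E
```

```text
time: 16.25
tool_pos: [621.2, 113.9, 314.2]
tool_rot: [-0.082, 0.703, 0.082, 0.701]
wrist_force: [-0.9, 0.1, -4.2]
finger_gap: 49.3
t 16.25 tcp [621.2 113.9 314.2] x [-0.003 -0.    -1.   ] z [ 0.973  0.23  -0.003] F [-0.9  0.1 -4.2] gap 49.3 j [ 0.1   0.08  1.68 -0.    1.38 -0.14]
```

View pics/w12.png

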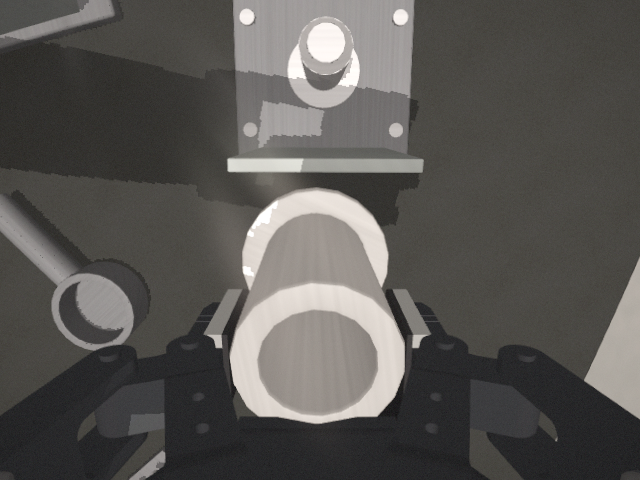

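Run:
```python
from h import *
np.set_printoptions(precision=1,suppress=True)
im=cv2.imread('pics/w12.png');g=cv2.GaussianBlur(im.min(2),(3,3),0).astype(int)
for r in (36,40,43,46,50,60,70,80): print(r,[(i,v) for i,v in enumerate(np.diff(g[r])) if abs(v)>8 and 275<i<375])
for c in (318,326): print(c,[(i,v) for i,v in enumerate(np.diff(g[:,c])) if abs(v)>8 and i<125])
m=np.zeros(g.shape,np.uint8);m[5:120,270:380]=g[5:120,270:380]>200
cs,h=cv2.findContours(m,cv2.RETR_CCOMP,cv2.CHAIN_APPROX_NONE)
for c in cs:
    if len(c)>30: print(len(c),cv2.boundingRect(c),cv2.fitEllipse(c))
cv2.imwrite('pics/w12c.png',cv2.resize(im[0:130,230:420],None,fx=4,fy=4,interpolation=cv2.INTER_NEAREST))
```

```text
36 [(298, np.int64(12)), (306, np.int64(11)), (307, np.int64(28)), (308, np.int64(24)), (342, np.int64(-16)), (343, np.int64(-34)), (344, np.int64(-21)), (349, np.int64(9)), (351, np.int64(-13)), (352, np.int64(-12))]
40 [(297, np.int64(17)), (298, np.int64(11)), (305, np.int64(12)), (306, np.int64(27)), (307, np.int64(23)), (343, np.int64(-20)), (344, np.int64(-34)), (345, np.int64(-16)), (350, np.int64(13)), (352, np.int64(-18)), (353, np.int64(-15))]
43 [(296, np.int64(15)), (297, np.int64(15)), (299, np.int64(-12)), (305, np.int64(12)), (306, np.int64(31)), (307, np.int64(23)), (343, np.int64(-15)), (344, np.int64(-34)), (345, np.int64(-23)), (353, np.int64(-14))]
46 [(293, np.int64(9)), (294, np.int64(23)), (295, np.int64(31)), (296, np.int64(15)), (297, np.int64(-16)), (298, np.int64(-30)), (299, np.int64(-14)), (306, np.int64(22)), (307, np.int64(35)), (308, np.int64(19)), (342, np.int64(-11)), (343, np.int64(-29)), (344, np.int64(-28)), (345, np.int64(-9)), (353, np.int64(-9))]
50 [(291, np.int64(18)), (292, np.int64(32)), (293, np.int64(23)), (298, np.int64(-23)), (299, np.i
[... 2096 characters left out ...]
(21, np.int64(21)), (22, np.int64(29)), (23, np.int64(13)), (60, np.int64(-18)), (61, np.int64(-30)), (62, np.int64(-24)), (72, np.int64(10)), (74, np.int64(-42)), (75, np.int64(-27)), (88, np.int64(14)), (89, np.int64(35)), (90, np.int64(31)), (91, np.int64(10)), (106, np.int64(-26)), (107, np.int64(-31)), (108, np.int64(-13))]
90 (338, 49, 22, 38) ((350.5014953613281, 72.04586029052734), (17.317432403564453, 37.62726593017578), 13.059345245361328)
83 (288, 44, 18, 36) ((295.6724548339844, 65.92140197753906), (15.546122550964355, 37.16594696044922), 176.85552978515625)
109 (307, 23, 38, 39) ((325.6424865722656, 41.943180084228516), (37.12679672241211, 38.88688278198242), 0.7361463904380798)
```

View pics/w12c.png

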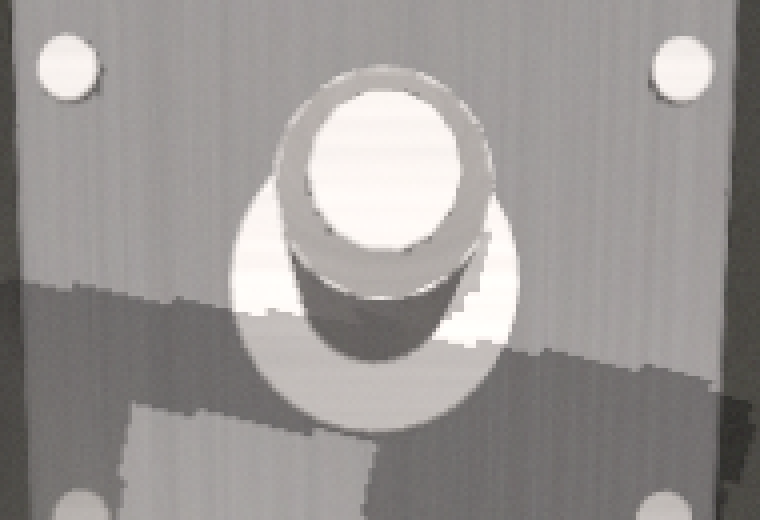

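Run:
```python
from h import *
np.set_printoptions(precision=2,suppress=True)
o=get_obs();C=cam('wrist',o);Rc=R.from_quat(o['tool_rot']).as_matrix();p0=o['tool_pos']
T=cam('top');S=cam('scene')
def tool(P):return (P-p0)@Rc
for nm,uv,z in(('top20',[(325.6,42.0),(306.5,43),(344.8,43)],150),('c30',[(325.9,45),(299.3,45),(353,45)],140),('should',[(323,71),(286.8,71),(359.2,71),(324,107)],40)):
    P=plane(C,uv,z);print(nm,P[0],tool(P)[0],'d',np.linalg.norm(P[2]-P[1]), P[-1])
b=plane(C,[(247,17),(400,17.5),(250.5,130),(396,130)],12);print(b,b.mean(0),np.degrees(np.arctan2(*(b[1]-b[0])[1::-1])),np.degrees(np.arctan2(*(b[3]-b[2])[1::-1])))
# sleeve in hand: rim at tool x~32, flange top edge at tool x~122
K,d,_=C;H=get_calibration('wrist')['hand_eye']
def atx(uv,x):
    Ct=(K,d,H);oo,v=ray(Ct,uv);s=(x-oo[0])/v[:,0];return oo+v*s[:,None]
P=atx([(230,362),(404.5,362),(318,283.5),(257.5,365),(377.5,365),(318,309.5),(318,414.5)],32.1);print('rim',P)
P=atx([(243,250),(387.5,250),(316,188)],122.1);print('flange',P)
print('top view',proj(T,[[600,220,150]]),plane(T,[(236.9,210.2)],148),plane(S,[(423.6,290.7)],147))
cv2.imwrite('pics/w12f.png',cv2.resize(cv2.imread('pics/w12.png')[170:430,220:420],None,fx=2.3,fy=2.3))
```

```text
top20 [600.36 220.21 150.  ] [164.93 108.6    4.36] d 20.156399141698564 [610.3  222.06 150.  ]
c30 [600.62 220.6  140.  ] [174.93 108.91   4.73] d 29.491934782973484 [615.1  224.04 140.  ]
should [600.54 219.46  40.  ] [274.93 107.8    4.58] d 56.65977993527185 [607.64 193.15  40.  ]
[[528.98 250.29  12.  ]
 [652.19 278.94  12.  ]
 [549.76 161.16  12.  ]
 [673.38 190.3   12.  ]] [601.08 220.17  12.  ] 13.088637421502751 13.260018446052252
rim [[ 32.1    1.43 -24.6 ]
 [ 32.1    1.4   24.21]
 [ 32.1   24.92   0.01]
 [ 32.1    0.52 -16.92]
 [ 32.1    0.5   16.67]
 [ 32.1   17.48   0.01]
 [ 32.1  -15.92   0.02]]
flange [[122.1    7.34 -36.01]
 [122.1    7.3   33.87]
 [122.1   37.35  -0.68]]
top view [[236.79 209.96]] [[600.   220.13 148.  ]] [[605.17 220.56 147.  ]]
```

View pics/w12f.png

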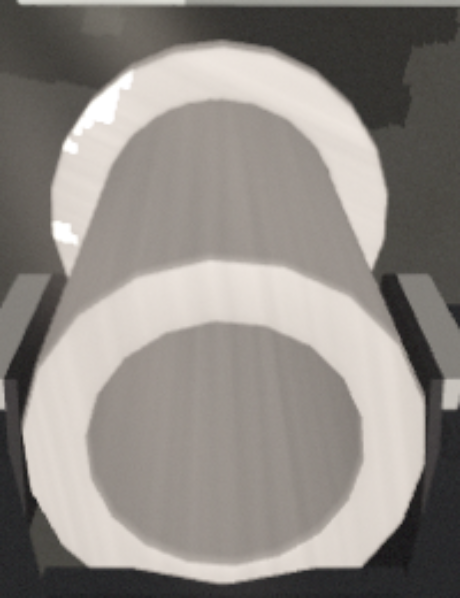

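Run:
```python
from h import *
go([601.2,219.3,312],M0)
```

```text
turn [-0.001 -0.002 -0.   ] shift before turn [  2.9 107.6   4.7] after turn [  2.9 107.6   4.7]
```

```bash
python3 -m handwheel '[0,30,2,0,-0.002,0,-1,0,35,2,0,0,0,-1,2,30,0.5,0,0,0,-1,0,12.6,0,0,0,0,-1,0,0,0,0,0,0,-1]'; python3 -m handwheel '[0,0,0,0,0,0,-1,0,0,0,0,0,0,-1]'
python3 - <<'E'
from h import *
st();go([601.2,219.3,312],M0)
s=capture('scene');t=capture('top');w=capture('wrist')
cv2.imwrite('pics/s13r.png',s);cv2.imwrite('pics/t13r.png',t);cv2.imwrite('pics/w13r.png',w)
a=cv2.resize(s[190:390,330:490],None,fx=2.5,fy=2.5);b=cv2.resize(t[150:310,170:330],(400,400));a=cv2.resize(a,(400,500))
cv2.imwrite('pics/st13.png',np.hstack([a,cv2.copyMakeBorder(b,0,100,0,0,0)]))
E
```

```text
time: 16.8
tool_pos: [601.1, 220.5, 314.5]
tool_rot: [-0.082, 0.701, 0.082, 0.703]
wrist_force: [0.0, -1.0, -3.6]
finger_gap: 48.9
time: 17.0
tool_pos: [602.0, 218.8, 314.9]
tool_rot: [-0.081, 0.701, 0.081, 0.704]
wrist_force: [-0.1, -0.4, -3.6]
finger_gap: 48.7
t 17.0 tcp [602.  218.8 314.9] x [ 0.003  0.    -1.   ] z [0.973 0.229 0.003] F [-0.1 -0.4 -3.6] gap 48.7 j [ 0.27  0.1   1.66 -0.    1.38  0.03]
turn [-0.001  0.003  0.   ] shift before turn [ 2.9  0.7 -0.7] after turn [ 2.9  0.7 -0.7]
```

View pics/st13.png

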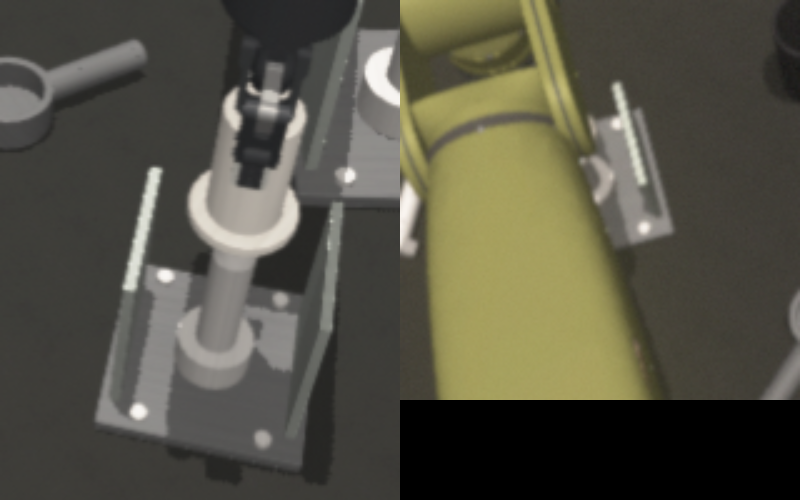

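View pics/w13r.png

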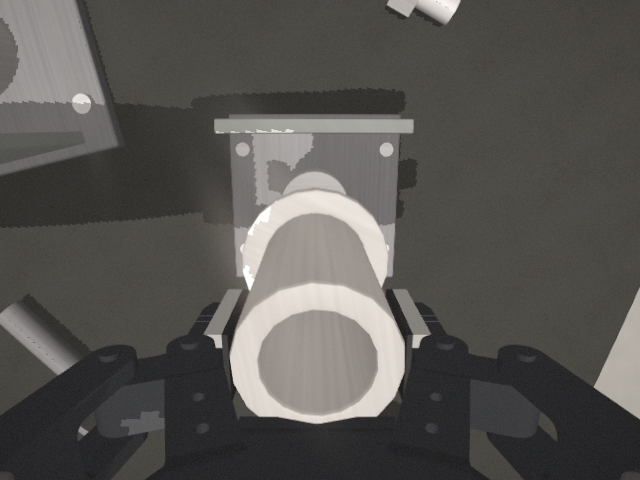

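Run:
```python
from h import *
np.set_printoptions(precision=1,suppress=True)
S=cam('scene');im=cv2.imread('pics/s13r.png');g=cv2.GaussianBlur(im.min(2),(3,3),0).astype(int)
for z in(60,90,120,182,187,192): print(z,proj(S,[[600.5,220.1,z],[602,220.1,z]]).ravel())
for r in (262,266,270,274,278,300,305,310,315): print(r,[(i,v) for i,v in enumerate(np.diff(g[r])) if abs(v)>9 and 395<i<455])
```

```text
60 [417.6 318.  417.4 318.6]
90 [419.8 308.3 419.5 308.9]
120 [422.1 298.2 421.8 298.8]
182 [427.3 275.6 426.9 276.2]
187 [427.7 273.7 427.4 274.3]
192 [428.1 271.7 427.8 272.4]
262 [(406, np.int64(24)), (407, np.int64(40)), (408, np.int64(39)), (409, np.int64(24)), (412, np.int64(-28)), (413, np.int64(-30)), (414, np.int64(-11)), (422, np.int64(-10)), (423, np.int64(-26)), (424, np.int64(-35)), (425, np.int64(-23)), (432, np.int64(14)), (433, np.int64(32)), (434, np.int64(33)), (435, np.int64(19)), (436, np.int64(10)), (443, np.int64(-10)), (444, np.int64(-24)), (445, np.int64(-33)), (446, np.int64(-19)), (448, np.int64(11))]
266 [(404, np.int64(29)), (405, np.int64(50)), (406, np.int64(41)), (407, np.int64(16)), (411, np.int64(-24)), (412, np.int64(-31)), (413, np.int64(-16)), (443, np.int64(10)), (444, np.int64(12)), (445, np.int64(-12)), (446, np.int64(-40)), (447, np.int64(-32))]
270 [(403, np.int64(24)), (404, np.int64(47)), (405, np.int64(45)), (406, np.int64(23)), (410, np.int64(-16)), (411, np.int64(-29)), (412, np.int64(-25)), (442, np.int64(14)), (443, np.int64(24)), (444,
[... 901 characters left out ...]
np.int64(-16)), (412, np.int64(12)), (413, np.int64(13)), (428, np.int64(-10)), (429, np.int64(-22)), (430, np.int64(-27)), (431, np.int64(-19)), (452, np.int64(12)), (453, np.int64(14))]
305 [(404, np.int64(-17)), (405, np.int64(-18)), (428, np.int64(-14)), (429, np.int64(-12)), (451, np.int64(13)), (452, np.int64(12))]
310 [(403, np.int64(-17)), (404, np.int64(-18)), (427, np.int64(-13)), (428, np.int64(-10)), (437, np.int64(11)), (438, np.int64(24)), (439, np.int64(23)), (440, np.int64(13)), (443, np.int64(-15)), (444, np.int64(-26)), (445, np.int64(-19))]
315 [(404, np.int64(10)), (405, np.int64(11)), (408, np.int64(-18)), (409, np.int64(-21)), (448, np.int64(-13)), (449, np.int64(-10))]
```

```bash
python3 -m handwheel '[10,0.7,-0.7,0,0.003,0,-1,10,0,0,0,0,0,-1,0,0,0,0,0,0,-1,0,0,0,0,0,0,-1]'
python3 - <<'E'
from h import *
st();go([601.2,219.3,272],M0)
E
python3 -m handwheel '[6,0,0,0,0,0,-1,4,0,0,0,0,0,-1,4,0,0,0,0,0,-1,0,0,0,0,0,0,-1]'
```

```text
time: 17.55
tool_pos: [600.5, 220.7, 293.6]
tool_rot: [-0.082, 0.703, 0.082, 0.702]
wrist_force: [0.1, 0.4, -3.7]
finger_gap: 48.9
t 17.55 tcp [600.5 220.7 293.6] x [-0.002 -0.    -1.   ] z [ 0.973  0.23  -0.002] F [ 0.1  0.4 -3.7] gap 48.9 j [0.27 0.11 1.68 0.   1.35 0.04]
turn [ 0.    -0.002  0.   ] shift before turn [21.6 -1.5  0.4] after turn [21.6 -1.5  0.4]
time: 17.95
tool_pos: [600.5, 220.7, 279.9]
tool_rot: [-0.082, 0.703, 0.082, 0.702]
wrist_force: [-0.5, 0.2, -4.6]
finger_gap: 49.1
```

```bash
python3 -m handwheel '[0,-1.4,0.4,0,0,0,-1,0,0,0,0,0,0,-1,0,0,0,0,0,0,-1]'; python3 -m handwheel '[3,0,0,0,0,0,-1,3,0,0,0,0,0,-1,0,0,0,0,0,0,-1]';python3 -m handwheel '[3,0,0,0,0,0,-1,0,0,0,0,0,0,-1]'
```

```text
time: 18.25
tool_pos: [601.7, 219.5, 281.3]
tool_rot: [-0.082, 0.702, 0.082, 0.703]
wrist_force: [-1.1, 0.3, -2.6]
finger_gap: 49.0
time: 18.55
tool_pos: [601.2, 219.4, 274.0]
tool_rot: [-0.082, 0.703, 0.082, 0.702]
wrist_force: [-0.5, -0.4, -3.7]
finger_gap: 49.1
time: 18.75
tool_pos: [601.4, 219.4, 271.3]
tool_rot: [-0.082, 0.703, 0.082, 0.702]
wrist_force: [-0.9, 0.7, -3.0]
finger_gap: 49.5
```

```bash
python3 -m handwheel '[3,0,0,0,0,0,-1,3,0,0,0,0,0,-1,0,0,0,0,0,0,-1]';python3 -m handwheel '[4,0,0,0,0,0,-1,4,0,0,0,0,0,-1,0,0,0,0,0,0,-1]'
```

```text
time: 19.05
tool_pos: [601.3, 219.4, 265.1]
tool_rot: [-0.082, 0.703, 0.082, 0.702]
wrist_force: [-0.6, 0.7, -4.2]
finger_gap: 48.7
time: 19.35
tool_pos: [601.2, 219.4, 256.8]
tool_rot: [-0.082, 0.703, 0.082, 0.702]
wrist_force: [0.2, -2.0, -3.0]
finger_gap: 48.8
```

Run:
```python
from h import *
o=st();go([601.2,219.3,172],M0);print(o['moment'])
```

```text
t 19.35 tcp [601.2 219.4 256.8] x [-0.001 -0.    -1.   ] z [ 0.973  0.23  -0.001] F [ 0.2 -2.  -3. ] gap 48.8 j [0.27 0.14 1.72 0.   1.29 0.03]
turn [ 0.    -0.001 -0.   ] shift before turn [84.8 -0.1  0.1] after turn [84.8 -0.1  0. ]
[ 0.04031419  0.02166342 -0.01042246]
```

```bash
python3 -m handwheel '[4,-0.3,0,0,0,0,-1,4,0,0,0,0,0,-1,4,0,0,0,0,0,-1,0,0,0,0,0,0,-1]';python3 -m handwheel '[5,0,0,0,0,0,-1,5,0,0,0,0,0,-1,5,0,0,0,0,0,-1,0,0,0,0,0,0,-1]'
```

```text
time: 19.75
tool_pos: [601.2, 219.1, 244.8]
tool_rot: [-0.082, 0.703, 0.082, 0.702]
wrist_force: [0.5, 0.2, -4.4]
finger_gap: 49.2
time: 20.15
tool_pos: [601.1, 219.1, 229.5]
tool_rot: [-0.082, 0.703, 0.082, 0.702]
wrist_force: [0.4, 0.3, -4.6]
finger_gap: 48.9
```

```bash
python3 -m handwheel '[5,0,0,0,0,0,-1,5,0,0,0,0,0,-1,5,0,0,0,0,0,-1,0,0,0,0,0,0,-1]';python3 -m handwheel '[5,0,0,0,0,0,-1,5,0,0,0,0,0,-1,5,0,0,0,0,0,-1,0,0,0,0,0,0,-1]'
```

```text
time: 20.55
tool_pos: [601.1, 219.1, 214.6]
tool_rot: [-0.082, 0.703, 0.082, 0.702]
wrist_force: [-0.2, -0.9, -3.9]
finger_gap: 48.8
time: 20.95
tool_pos: [601.1, 219.1, 199.6]
tool_rot: [-0.082, 0.703, 0.082, 0.702]
wrist_force: [0.7, -0.9, -4.3]
finger_gap: 49.0
```

```bash
python3 -m handwheel '[5,0,0,0,0,0,-1,5,0,0,0,0,0,-1,5,0,0,0,0,0,-1,5,0,0,0,0,0,-1,0,0,0,0,0,0,-1]';python3 -m handwheel '[3,0,0,0,0,0,-1,0,0,0,0,0,0,-1]';python3 -m handwheel '[1,0,0,0,0,0,-1,0,0,0,0,0,0,-1]'
```

```text
time: 21.45
tool_pos: [601.1, 219.0, 179.6]
tool_rot: [-0.082, 0.703, 0.082, 0.702]
wrist_force: [-0.1, 0.4, -3.8]
finger_gap: 48.9
time: 21.65
tool_pos: [601.6, 219.2, 177.6]
tool_rot: [-0.082, 0.702, 0.082, 0.702]
wrist_force: [-0.1, 0.0, -4.7]
finger_gap: 49.4
time: 21.85
tool_pos: [601.7, 219.2, 177.0]
tool_rot: [-0.082, 0.702, 0.082, 0.703]
wrist_force: [0.8, 1.2, -3.8]
finger_gap: 49.3
```

```bash
python3 -m handwheel '[2,0,0,0,0,0,-1,0,0,0,0,0,0,-1]';python3 -m handwheel '[1,0,0,0,0,0,-1,0,0,0,0,0,0,-1]';python3 -m handwheel '[1,0,0,0,0,0,-1,0,0,0,0,0,0,-1]'
```

```text
time: 22.05
tool_pos: [601.6, 219.2, 174.7]
tool_rot: [-0.082, 0.702, 0.082, 0.702]
wrist_force: [-0.3, -0.0, -3.6]
finger_gap: 49.3
time: 22.25
tool_pos: [601.6, 219.2, 173.7]
tool_rot: [-0.082, 0.702, 0.082, 0.702]
wrist_force: [0.1, 0.3, -3.8]
finger_gap: 48.7
time: 22.45
tool_pos: [601.6, 219.2, 172.8]
tool_rot: [-0.082, 0.702, 0.082, 0.702]
wrist_force: [0.2, 0.5, -4.2]
finger_gap: 48.7
```

```bash
python3 -m handwheel '[0.7,0,0,0,0,0,-1,0,0,0,0,0,0,-1]';python3 -m handwheel '[0.7,0,0,0,0,0,-1,0,0,0,0,0,0,-1]'
```

```text
time: 22.65
tool_pos: [601.7, 219.2, 172.2]
tool_rot: [-0.082, 0.702, 0.082, 0.703]
wrist_force: [0.1, 0.3, -4.2]
finger_gap: 49.3
time: 22.85
tool_pos: [601.8, 219.3, 172.2]
tool_rot: [-0.082, 0.702, 0.082, 0.703]
wrist_force: [-2.4, -0.8, -0.1]
finger_gap: 48.8
```

Contact comes at a TCP height of 172.2, and the predicted value was 172.1. I'll press a little more to confirm it is fully seated.

```bash
python3 -m handwheel '[0.7,0,0,0,0,0,-1,0,0,0,0,0,0,-1]';python3 -m handwheel '[0.6,0,0,0,0,0,-1,0,0,0,0,0,0,-1,0,0,0,0,0,0,-1]'
python3 - <<'E'
from h import *
s=capture('scene');cv2.imwrite('pics/s14.png',cv2.resize(s[190:390,330:490],None,fx=3,fy=3,interpolation=cv2.INTER_CUBIC))
E
```

```text
time: 23.05
tool_pos: [601.8, 219.3, 172.1]
tool_rot: [-0.082, 0.702, 0.082, 0.703]
wrist_force: [-5.2, -1.1, 5.0]
finger_gap: 48.8
time: 23.35
tool_pos: [601.8, 219.4, 172.0]
tool_rot: [-0.082, 0.702, 0.082, 0.703]
wrist_force: [-6.1, -1.3, 8.2]
finger_gap: 49.1
```

View pics/s14.png

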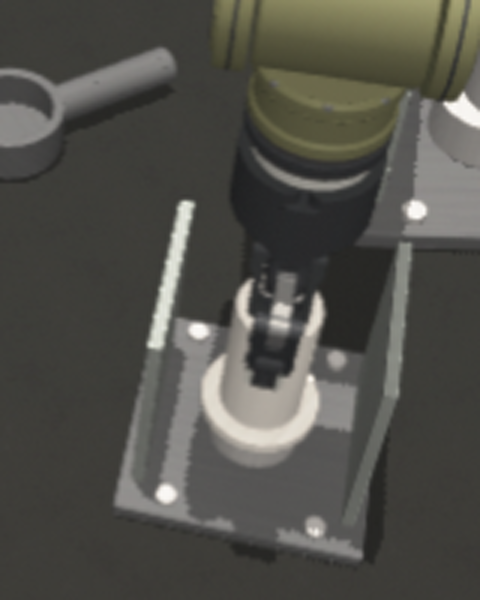

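The flange sits on the shoulder, at about (260,420) in the crop. I'll open and go straight up.

```bash
python3 -m handwheel '[0,0,0,0,0,0,-0.2,0,0,0,0,0,0,0.3,0,0,0,0,0,0,1,0,0,0,0,0,0,1,0,0,0,0,0,0,1]'
python3 - <<'E'
from h import *
st()
E
python3 -m handwheel '[-5,0,0,0,0,0,1,-15,0,0,0,0,0,1,-30,0,0,0,0,0,1,-40,0,0,0,0,0,1,-40,0,0,0,0,0,1]'; python3 -m handwheel '[-30,0,0,0,0,0,1,0,-30,0,0,0,0,1,0,-30,0,0,0,0,1,0,0,0,0,0,0,1,0,0,0,0,0,0,1]'
python3 - <<'E'
from h import *
st()
cv2.imwrite('pics/w15.png',capture('wrist'));cv2.imwrite('pics/s15.png',capture('scene'))
E
```

```text
time: 23.9
tool_pos: [601.8, 219.2, 170.1]
tool_rot: [-0.082, 0.702, 0.082, 0.703]
wrist_force: [-0.3, -0.1, -0.7]
finger_gap: 85.4
t 23.9 tcp [601.8 219.2 170.1] x [ 0.001  0.    -1.   ] z [0.973 0.23  0.001] F [-0.3 -0.1 -0.7] gap 85.4 j [0.27 0.22 1.78 0.   1.14 0.03]
time: 24.4
tool_pos: [601.5, 219.2, 302.6]
tool_rot: [-0.082, 0.702, 0.082, 0.703]
wrist_force: [0.5, -0.7, 0.1]
finger_gap: 85.6
time: 24.9
tool_pos: [615.6, 160.5, 331.4]
tool_rot: [-0.081, 0.702, 0.082, 0.703]
wrist_force: [-0.1, 0.2, 0.1]
finger_gap: 85.3
t 24.9 tcp [615.6 160.5 331.4] x [ 0.002  0.001 -1.   ] z [0.973 0.229 0.002] F [-0.1  0.2  0.1] gap 85.3 j [ 0.17  0.08  1.65  0.    1.41 -0.06]
```

View pics/w15.png

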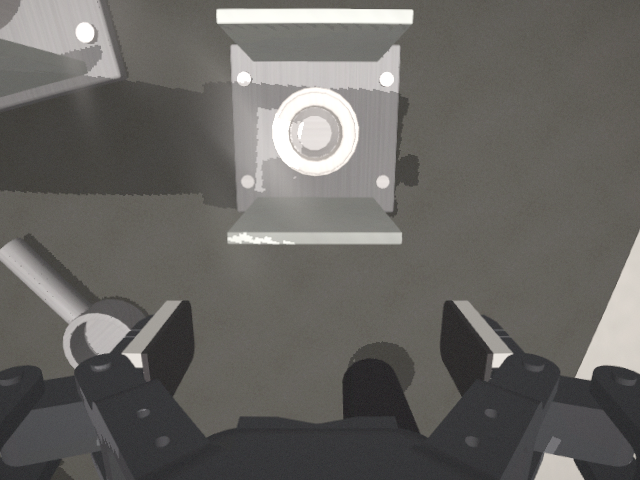

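View pics/s15.png

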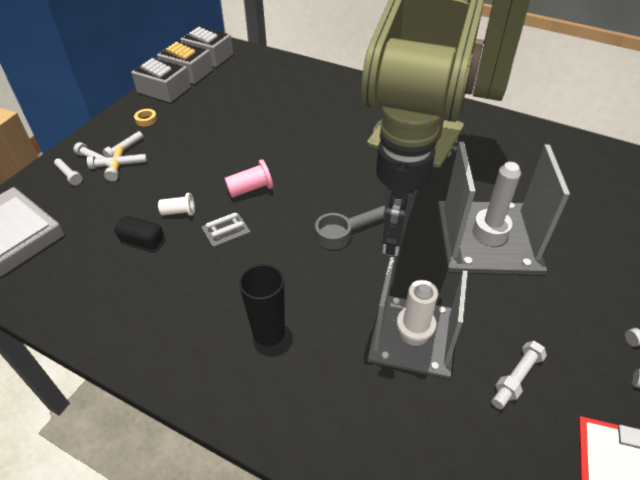

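In the wrist view the sleeve's rim at (315,131) surrounds the spindle tip. In the scene view its flange is on the shoulder at (417,326), and the other things are where they were. I'll do a last height check and hand in.

Run:
```python
from h import *
np.set_printoptions(precision=1,suppress=True)
C=cam('wrist',get_obs());im=cv2.imread('pics/w15.png');g=cv2.GaussianBlur(im.min(2),(3,3),0).astype(int)
print([(i,v) for i,v in enumerate(np.diff(g[131])) if abs(v)>15 and 255<i<375])
m=np.zeros(g.shape,np.uint8);m[80:185,265:365]=g[80:185,265:365]>200
cs,_=cv2.findContours(m,cv2.RETR_EXTERNAL,cv2.CHAIN_APPROX_NONE);c=max(cs,key=len);e=cv2.fitEllipse(c);print(e)
b=cv2.boundingRect(c);y=b[1]+b[3]/2
for z in(140,150):
  P=plane(C,[(b[0],y),(b[0]+b[2],y)],z);print(z,P.mean(0),np.linalg.norm(P[0]-P[1]))
a=cv2.imread('pics/scene0.png');d=cv2.imread('pics/s15.png')
for n,(x,y,w,h) in dict(tumbler=(235,260,60,90),housing=(312,205,50,48),bolt=(490,335,60,75),case=(110,212,58,38),pink=(220,155,60,45),small=(155,188,40,30)).items():
    print(n,(cv2.absdiff(a,d)[y:y+h,x:x+w].max(2)>40).mean().round(3))
```

```text
[(271, np.int64(24)), (272, np.int64(18)), (287, np.int64(-32)), (288, np.int64(-24)), (297, np.int64(18)), (301, np.int64(-17)), (330, np.int64(-18)), (331, np.int64(-16)), (341, np.int64(34)), (342, np.int64(32)), (357, np.int64(-37)), (358, np.int64(-42)), (359, np.int64(-20))]
((313.8042297363281, 131.28358459472656), (85.99467468261719, 89.95326232910156), 58.72883224487305)
140 [598.8 221.6 140. ] 55.56616673207758
150 [598.9 221.7 150. ] 53.439390645988816
tumbler 0.0
housing 0.0
bolt 0.0
case 0.0
pink 0.005
small 0.0
```

```bash
python3 -c "
from plant import *
finish_job()"
```

```text
the job is handed in; nothing more can be done
```

I took the larger white sleeve off its rest, stood it on its flange on the open bench and let go. Then I took it up again from straight above and lowered it over the spindle of the smaller stand, in the hand all the way, before letting go. I handed in after about 25 s of the 72 s allowed.

**Last checks that agreed:**
- Contact came at a TCP height of 172.2 mm against a predicted 172.1 mm, so the flange is home on the shoulder. The upward force then rose by about 12 N as I pressed slightly further.
- The last pictures show the sleeve around the spindle with the flange on the shoulder. The gripper was clear, with about 0 N at the wrist.
- The scene pictures before and after show no change for the tumbler, housing, bolt, case and small sleeve. The pink sleeve's patch changed in 0.5 % of its pixels.

**Check that failed:** the final size check of the rim in the wrist picture was of no use. The mask took in the flange as well and gave 55.6 mm instead of 50. Read as the flange it gives about 75 mm against 72 mm. I therefore relied on the contact height and the pictures for the seating.

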